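# Clear the kindling scraps off the ledge

### The job

Slide the empty wooden crate along the bench until it sits flat against the left end of the oak ledge, and press it there firmly for a moment so that you feel it seat, without ramming it. Then clear the three wood scraps off the ledge into the crate - the wide slab in the open and the two pieces under the rack - leaving all of them lying inside it, clear of the ledge, and the crate still up against the ledge. Leave the dish, buckle, jar, flashlight, lotion dispenser and mug where they stand.

Things in the scene. Friction and masses are not known exactly. Their poses are not given: they have to be found in the camera images.
- ledge: Fixed dark oak ledge, a solid block 320 (x) x 540 (y) x 80 mm high on the bench. Origin: centre of its underside. Its left end face is at local y = +270 mm, its top at z = 80 mm. A rack stands on its right part.
- rack_edge (a point): Middle of the lower left edge of the rack's board (ledge local 0, -90, 285 mm). The board is 310 (x) x 175 (y) x 16 mm, ledge local y -265 to -90 mm, its underside 205 mm above the ledge top, carried at its right end by two posts 18 (x) x 30 (y) mm centred at ledge local x -146 and 146, y -248 mm; all its sides are open.
- ledge_edge (a point): Middle of the upper edge of the ledge's left end, where scraps drop off; axes as the ledge.
- crate: Loose open plywood crate, 256 (x) x 206 (y) x 72 mm high, walls and floor 8 mm thick, about 0.5 to 0.95 kg, on the bench left of the ledge. Origin: centre of its underside. Its face at local y = -103 mm goes against the ledge's left end.
- crate_corner_a (a point): End of the crate's ledge-side outer face nearer the robot, 40 mm up (crate local -128, -103, 40 mm).
- crate_corner_b (a point): Other end of the same face (crate local 128, -103, 40 mm).
- slab: Loose flat slab of pale wood, 100 (x) x 120 (y) x 28 mm thick, lying flat in the open on the left part of the ledge; too wide to grip. Origin: centre of its underside.
- slab_center (a point): Middle of the slab.
- offcut: Loose square-sawn wood block, 90 (x) x 48 (y) x 46 mm high, lying under the rack, its length roughly along the ledge. Origin: centre of its underside.
- offcut_center (a point): Middle of the block.
- billet: Loose half-round wood billet, 110 (x) long, 48 mm wide, 48 mm high, flat side down and round on top, lying under the rack, its length roughly along the ledge. Origin: centre of its underside.
- billet_center (a point): Point 23 mm above the billet's underside centre.
- dish: Bystander: loose white ceramic dish of keys, 90 mm across, 26 mm high, in the open on the ledge near its far side. Origin: underside centre.
- buckle: Bystander: loose black plastic binding buckle, 62 x 36 x 14 mm, on the ledge under the rack, between the two pieces and farther in. Origin: underside centre.
- jar: Bystander: loose green glass jar with steel lid, 82 mm across, 102 mm high, on top of the rack. Origin: underside centre.
- flashlight: Bystander: loose aluminium flashlight standing on its head, 44 mm across, 133 mm high, on top of the rack. Origin: underside centre.
- dispenser: Bystander: loose chrome push dispenser, 68 mm across, 173 mm high, on the bench beyond the crate. Origin: underside centre.
- mug: Bystander: loose mug, 80 mm across, 90 mm high, on the bench to the right of the ledge. Origin: underside centre.

How it is judged:
By the outcome, as a careful person would: the job done as asked, in the order asked, and still so for the second after the job is handed in, with the robot touching nothing.
It also fails if it takes over 72 s, if anything falls off the work surface, if the arm or the gripper's body presses on something with over 40 N, if the wrist force passes 120 N, or if a joint passes its speed limit or range.

### The arm

A 6-joint arm with a two-finger parallel gripper is mounted at the origin on the work surface. World frame = base frame: x ahead of the robot, y to its left, z up, the work surface at z = 0. Lengths are in mm, angles in rad, forces in N, time in s.
With the tool pointing down it reaches from about 275 to 750 mm from the base axis. Payload 10.2 kg.
Tool frame: the origin (TCP) lies between the finger pads; the fingertips stand 25 mm ahead of it and the grasp point (between the pads) lies 6 mm ahead of it; z points along the fingers, y is the line along which they close (so a half turn about z gives the same grasp; the last joint's range is limited). The gripper opens to 85 mm and grips with 20 to 120 N. Pads are 22 mm wide; open, the fingers measure 114 mm over their backs; the gripper's body (76 mm by 85 mm) begins 54 mm behind the grasp point. The pads swing forward as they close: fully open they stand 13 mm farther back than shut.
Start: joints at [1.114, 0.313, 1.498, -0, 1.331, -0.223], TCP at [121.642, 510.72, 256.294] pointing down, gripper open.
Joint ranges: [-2.94, 2.94], [-0.97, 2.17], [0.19, 2.56], [-1.23, 4.37], [0.02, 3.11], [-2.88, 2.88]. Speed limits (rad/s): [2.39, 2.39, 3.01, 3.14, 3.14, 3.14].

### API

Orientations are given as a unit quaternion [w, x, y, z].
In Python, from rig import ctrl, eyes, finish_job gives the robot as it stands.
- The arm moves only by the tool step_arm, never from a script. Its argument "increments" is a list of rows, each an object of numbers: "dx", "dy", "dz": the shift along the tool's x, y, z in units of 25 mm (1.0 is 25 mm); "wx", "wy", "wz": the turn, a rotation vector about the tool's x, y, z in units of 6 degrees (1.0 is 6 degrees). A call has 1 to 5 rows; each row shifts and turns the commanded pose from where the row before left it, along the tool's axes as they then stand; what a row does not reach is not made up. A row lasts 1/10 s, in which the tool goes at most 50 mm and 8.59 degrees, less where a joint would pass 70% of its speed; a pose out of reach is approached as far as the arm can. A call is refused whole if a number of a shift passes 1 or a number of a turn 1, either way. A call with a gripper value outside its range is refused whole. "fingers" is the finger opening in mm, from 0 to 85.4, set as the call begins (left out, the last holds). The fingers move at their own pace and stop on an object; "squeeze" is the grip in N (left out, the last holds). Time passes only in rows, so rows that do not move let the fingers close. It gives the time, the measured TCP pose, the force, the opening and the grip force at its end, in the units of the state.
- ctrl.sense(): the state, without advancing time (a new reading comes with each control period).
- eyes.capture(name): name is "scene" or "side" or "wrist"; returns a dict with "frame" (480x640x3 uint8, blue, green, red), "fx", "fy", "cx", "cy" (pixels), "R" (3x3) and "t" (3): a world point X has camera coordinates R X + t; the wrist camera has in their place "tool_from_camera" (4x4, takes a point from camera to tool coordinates, whose origin is the TCP and whose axes are the flange's). Camera axes: x right, y down, z forward; pixel columns grow to the right and rows downward; lengths in mm; the calibration is good to about 2 mm. A picture is of the moment at which its call begins: read the wrist's pose just before it. There is no depth.
- finish_job(): hands the job in; it is judged then, once.
Trained networks look in the newest picture that a camera, given by its name, has taken for a name from the list of things; names that differ only in an ending like _2 or _b are one class to them, and where a whole thing is asked for, a point or a joint stands for the part that bears it (a point fixed in the world has none). Each returns a list of dicts, best first, with "p" (0 to 1); they miss things now and then, are a little off and sometimes report something else, mostly with a low value. They report only what shows in the picture. A call takes as long as a camera call.
- eyes.cut_out(camera, label): "mask" (480x640 bool, what is visible of it).
- eyes.landmark_of(camera, label): "point" ([x, y, z] in mm, in the coordinates of the camera as it stood for that picture, good to about 4 mm: a listed point, or the origin of a listed thing).
The state is a dict: "time_s": time; "joints": joint angles; "dq": joint speeds; "tau": joint torques, N m; "eef_pos": TCP position; "ee_rot": TCP orientation; "force": force on the tool from outside, world axes, zero at the start; "wrist_torque": the same for the moment, N m; "grip_width": opening from 0.0 (shut) to 1.0 (fully open); "grip_force": force on a finger pad.
Only numpy, scipy, OpenCV 4.12 (cv2) and the standard library are available. Lean on these libraries where they do the work, as an engineer would, in place of code of your own. Each camera call takes 0.05 s, during which the arm holds its last target. There are 200 camera calls.

## Working session

There is one attempt and no reset: what is moved stays moved. The work goes in short steps, Python scripts to look and compute and a tool call to move; the robot and the scene stay as the last step left them, time stands still between calls to the robot, and variables do not carry over. Pictures are saved under pics/ and viewed, at most 10 in all, crops included, and the job is handed in when it is done.

Besides the shell and the picture viewer there is one more tool, called after "Request:" by a JSON object that holds its "name" and its "arguments". step_arm: Moves the arm, as the interface text tells. Its arguments: {"type":"object","properties":{"increments":{"type":"array"},"fingers":{"type":"number"},"squeeze":{"type":"number"}},"required":["increments"]}

```bash
ls; mkdir -p pics
cat > h.py <<'E'
import numpy as np, cv2
from rig import ctrl, eyes, finish_job
from scipy.spatial.transform import Rotation as Ro
def q2R(q): return Ro.from_quat([q[1],q[2],q[3],q[0]]).as_matrix()
def cam(name):
    s=ctrl.sense(); c=eyes.capture(name)
    if 'R' not in c or c.get('R') is None:
        T=np.array(c['tool_from_camera']); Rt=q2R(s['ee_rot'])
        Rw=Rt@T[:3,:3]; p=Rt@T[:3,3]+np.array(s['eef_pos'])
        c['R']=Rw.T; c['t']=-Rw.T@p
    c['R']=np.array(c['R']); c['t']=np.array(c['t']).ravel()
    return c
def w(c,X): return c['R'].T@(np.array(X)-c['t'])
def pix(c,X):
    p=c['R']@np.array(X)+c['t']; return np.array([c['fx']*p[0]/p[2]+c['cx'],c['fy']*p[1]/p[2]+c['cy']])
def onz(c,uv,z):
    d=c['R'].T@np.array([(uv[0]-c['cx'])/c['fx'],(uv[1]-c['cy'])/c['fy'],1]); o=-c['R'].T@c['t']
    return o+d*(z-o[2])/d[2]
def lm(c,name,l):
    r=eyes.landmark_of(name,l)
    return (w(c,r[0]['point']).round(1).tolist(),round(r[0]['p'],2)) if r else None
E
python3 - <<'E'
from h import *
s=ctrl.sense(); print(s)
for n in ['scene','side']:
    c=cam(n); cv2.imwrite(f'pics/{n}0.png',c['frame'])
    print(n,'cam at',(-c['R'].T@c['t']).round())
    for l in ['ledge','rack_edge','ledge_edge','crate','crate_corner_a','crate_corner_b','slab','slab_center','offcut','offcut_center','billet','billet_center','dish','buckle','jar','flashlight','dispenser','mug']:
        print(l,lm(c,n,l))
print(ctrl.sense()['time_s'])
E
```

```text
pics
{'time_s': 0.0, 'joints': array([ 1.11360253e+00,  3.13445972e-01,  1.49844058e+00,  1.30100147e-05,
        1.33100164e+00, -2.23363309e-01]), 'dq': array([ 0.00234039,  0.00068652, -0.00259551, -0.0011061 ,  0.00179432,
       -0.000894  ]), 'tau': array([ 7.84872955e-04, -4.12263358e+01, -2.59742957e+01, -1.60155100e-04,
        4.11458328e-03,  8.95432686e-05]), 'eef_pos': array([121.53298542, 510.50647676, 255.73580167]), 'ee_rot': array([-2.22149002e-04,  1.16650585e-01,  9.93172805e-01, -6.08520384e-04]), 'force': array([-1.05014554,  0.40696231,  0.74290693]), 'wrist_torque': array([ 0.01492911, -0.02487387, -0.01006387]), 'grip_force': 0.0, 'grip_width': 1.0024047746722988}
scene cam at [ 937.  -67. 1370.]
ledge ([548.8, -106.3, -4.4], 0.65)
rack_edge ([558.0, -200.3, 287.0], 0.83)
ledge_edge ([535.1, 157.5, 78.2], 0.83)
crate ([461.8, 329.0, -2.3], 0.64)
crate_corner_a ([320.6, 243.5, 42.4], 0.94)
crate_corner_b ([320.6, 243.5, 42.4], 0.94)
slab ([489.0, 36.8, 79.0], 0.79)
slab_center ([493.1, 35.7, 92.5], 0.9)
offcut None
offcut_center None
billet None
billet_center (
[... 229 characters left out ...]
m at [ -306. -1108.   925.]
ledge ([549.2, -107.4, 1.0], 0.58)
rack_edge ([556.8, -197.2, 283.6], 0.93)
ledge_edge ([535.3, 159.1, 84.5], 0.95)
crate ([462.6, 326.8, 0.1], 0.84)
crate_corner_a ([321.2, 248.0, 41.3], 0.86)
crate_corner_b ([321.2, 248.0, 41.3], 0.86)
slab ([496.6, 37.3, 79.3], 0.94)
slab_center ([495.0, 37.4, 92.8], 0.74)
offcut ([487.1, -287.8, 79.5], 0.79)
offcut_center None
billet ([627.5, -261.6, 74.5], 0.64)
billet_center ([630.0, -261.4, 99.2], 0.85)
dish ([574.3, -330.9, 82.1], 0.34)
buckle ([570.8, -332.2, 83.2], 0.87)
jar ([636.2, -291.7, 302.6], 0.64)
flashlight ([446.2, -317.4, 303.4], 0.87)
dispenser ([735.0, 212.6, -0.8], 0.57)
mug ([390.3, -487.9, 0.1], 0.72)
1.9
```

View pics/scene0.png

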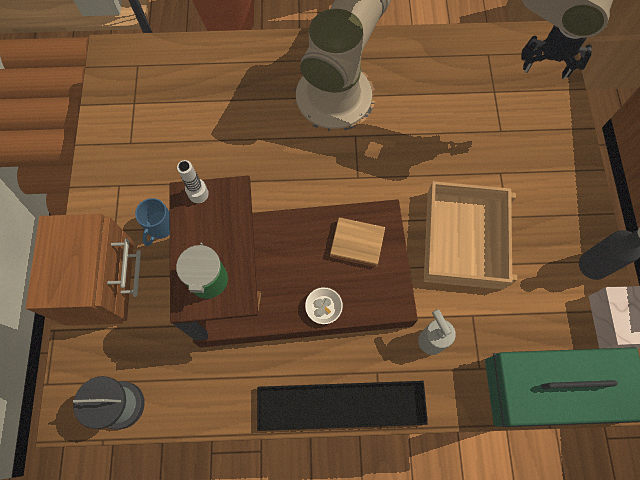

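View pics/side0.png

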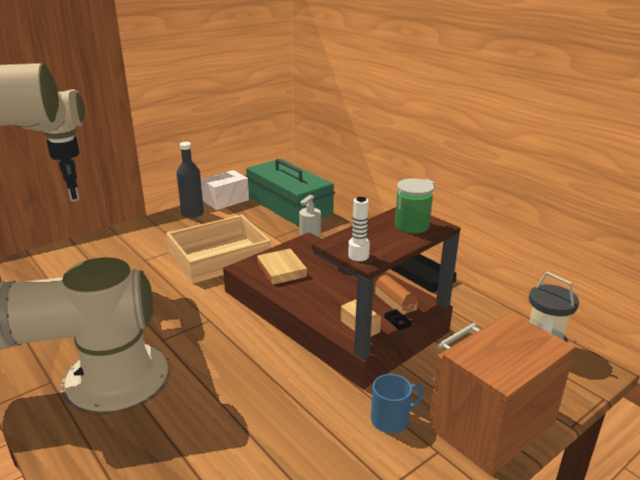

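The scene view shows the crate at about (470,235), right of the ledge's left end, which runs from (400,200) to (416,322). The slab is at (357,242), the dish at (323,306) and the dispenser at (437,335). In the side view the offcut is at (360,317), the billet at (397,292) and the buckle at (398,320), all under the rack. Next I'll refine the poses by fitting box silhouettes to the masks.

```bash
cat >> h.py <<'E'
from scipy.optimize import minimize
def box(L,W,H,z0=0): return np.array([[sx*L/2,sy*W/2,z] for sx in(-1,1) for sy in(-1,1) for z in(z0,z0+H)])
def hullmask(c,P):
    m=np.zeros((480,640),np.uint8)
    cv2.fillConvexPoly(m,cv2.convexHull(np.array([pix(c,p)*16 for p in P]).astype(np.int32)),1,cv2.LINE_8,4); return m>0
def place(x,y,a): 
    ca,sa=np.cos(a),np.sin(a)
    return lambda P:np.c_[x+ca*P[:,0]-sa*P[:,1],y+sa*P[:,0]+ca*P[:,1],P[:,2]]
def fit(views,dims,z0,guess):
    """views: list of (cam dict, mask); returns x,y,yaw deg,1-IoU"""
    P=box(*dims,z0)
    def f(v):
        e=0
        for c,m in views:
            h=hullmask(c,place(v[0],v[1],v[2]/57.3)(P)); e+=1-(h&m).sum()/max(1,(h|m).sum())
        return e/len(views)
    best=None
    for a in (0,10,-10):
        g=np.array(guess)+[0,0,a]
        r=minimize(f,g,method='Nelder-Mead',options=dict(initial_simplex=[g,g+[15,0,0],g+[0,15,0],g+[0,0,6]],xatol=.1,fatol=1e-5))
        if best is None or r.fun<best.fun: best=r
    return best.x.round(1),round(best.fun,3)
def cut(n,l):
    r=eyes.cut_out(n,l); return (r[0]['mask'],round(r[0]['p'],2)) if r else (None,0)
E
python3 - <<'E'
from h import *
S=cam('scene'); D=cam('side')
def go(l,dims,z0,g,names):
    v=[];ps=[]
    for n,c in (('scene',S),('side',D)):
        if n in names:
            m,p=cut(n,l); ps.append((n,p,0 if m is None else int(m.sum())))
            if m is not None: v.append((c,m))
    print(l,ps,fit(v,dims,z0,g))
    for q in v: print('   single',fit([q],dims,z0,g))
go('crate',(256,206,72),0,[462,328,-8],'scene side')
go('slab',(100,120,28),80,[494,37,-5],'scene side')
go('offcut',(90,48,46),80,[487,-288,90],'side')
go('billet',(110,48,44),80,[629,-261,90],'side')
# ledge left edge: corners of top from scene pixels
for uv in ((400,200),(416,322)): print(onz(S,uv,80).round(1))
E
```

```text
crate [('scene', 0.68, 8865), ('side', 0.55, 4253)] (array([465.1, 330. ,  -8. ]), np.float64(0.081))
   single (array([464.8, 329.7,  -8.1]), np.float64(0.019))
   single (array([466.7, 325.1,  -9.3]), np.float64(0.137))
slab [('scene', 0.66, 2018), ('side', 0.76, 1243)] (array([494.3,  34.1, -15.6]), np.float64(0.056))
   single (array([493. ,  36.1, -14.4]), np.float64(0.041))
   single (array([496. ,  33.9, -16.8]), np.float64(0.058))
offcut [('side', 0.57, 561)] (array([ 489.8, -288. ,   85.4]), np.float64(0.516))
   single (array([ 489.8, -288. ,   85.4]), np.float64(0.516))
billet [('side', 0.84, 1014)] (array([ 629.1, -266.1,   80. ]), np.float64(0.134))
   single (array([ 629.1, -266.1,   80. ]), np.float64(0.134))
[377.7 154.1  80. ]
[696.5 165.6  80. ]
```

Run:
```python
import cv2
a=cv2.imread('pics/scene0.png')[160:310,300:540]; b=cv2.imread('pics/side0.png')[230:350,310:450]
cv2.imwrite('pics/crop0.png',cv2.resize(a,(800,500),interpolation=cv2.INTER_CUBIC))
```

```text
(no output)
```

View pics/crop0.png

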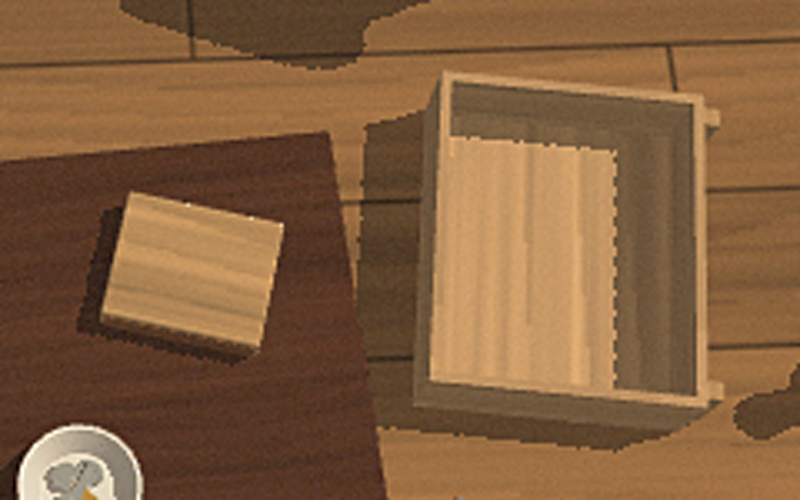

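The crop shows the slab rotated about 15°, with corners at (130,192), (283,225), (262,350) and (100,318). The crate is at x 415–720, with small lugs at its left corners (715,118) and (715,395). The ledge edge runs from (328,132) to (383,500). I'll grip the middle of the crate's left wall, so I move above it first.

Request:
{"name": "step_arm", "arguments": {"increments": [{"dx": -1, "dz": 0.33}, {"dx": -1, "dz": 0.33}, {"dx": -1, "dz": 0.33}, {"dx": -1, "dz": 0.33}, {"dx": -1, "dz": 0.33}], "fingers": 45, "squeeze": 50}}

```text
invalid input at $.increments[0]: expected keys dx, dy, dz, wx, wy, wz
```

Request:
{"name": "step_arm", "arguments": {"increments": [{"dx": -1, "dz": 0.33}, {"dx": -1, "dz": 0.33}, {"dx": -1, "dz": 0.33}, {"dx": -1, "dz": 0.33}, {"dx": -1, "dz": 0.33}]}}

```text
invalid input at $.increments[0]: expected keys dx, dy, dz, wx, wy, wz
```

Request:
{"name": "step_arm", "arguments": {"increments": [{"dx": -1, "dz": 0.33}, {"dx": -1, "dz": 0.33}, {"dx": -1, "dz": 0.33}, {"dx": -1, "dz": 0.33}, {"dx": -0.7, "dy": 0.08, "dz": 0.33}]}}

```text
invalid input at $.increments[0]: expected keys dx, dy, dz, wx, wy, wz
```

Request:
{"name": "step_arm", "arguments": {"increments": [{"wz": -0.88}, {}]}}

```text
invalid input at $.increments[0]: expected keys dx, dy, dz, wx, wy, wz
```

```bash
cat >> h.py <<'E'
def go(target,yaw_y=None,R=None):
    """units for moving TCP to target (translate first), tool y heading yaw_y deg from world +y (ccw), pointing down"""
    s=ctrl.sense(); p=np.array(s['eef_pos']); Rt=q2R(s['ee_rot'])
    if R is None:
        a=np.radians(yaw_y or 0); y=np.array([-np.sin(a),np.cos(a),0]); z=np.array([0,0,-1.]); R=np.c_[np.cross(y,z),y,z]
    print('t',round(s['time_s'],1),'pos',p.round(1),'F',np.array(s['force']).round(1),'w',round(s['grip_width']*85.4,1),'gf',round(s['grip_force'],1))
    print('toolx',Rt[:,0].round(3),'y',Rt[:,1].round(3),'z',Rt[:,2].round(3),'q',np.array(s['joints']).round(2))
    print('units d',(Rt.T@(np.array(target)-p)/25).round(2),'rot',(np.degrees(Ro.from_matrix(Rt.T@R).as_rotvec())/6).round(2))
E
python3 - <<'E'
from h import *
go([478.9,427.5,55],-8.1)
E
```

```text
t 2.3 pos [121.6 510.7 256.3] F [-0.2  0.4  0.3] w 85.2 gf 0.0
toolx [-0.973  0.232  0.   ] y [ 0.232  0.973 -0.   ] z [-0. -0. -1.] q [ 1.11  0.31  1.5   0.    1.33 -0.22]
units d [-14.67   0.07   8.05] rot [-0.   -0.   -0.88]
```

All six keys are required in each row.

Request:
{"name": "step_arm", "arguments": {"increments": [{"dx": -1, "dy": 0, "dz": 0.33, "wx": 0, "wy": 0, "wz": 0}, {"dx": -1, "dy": 0, "dz": 0.33, "wx": 0, "wy": 0, "wz": 0}, {"dx": -1, "dy": 0, "dz": 0.33, "wx": 0, "wy": 0, "wz": 0}, {"dx": -1, "dy": 0, "dz": 0.33, "wx": 0, "wy": 0, "wz": 0}, {"dx": -1, "dy": 0, "dz": 0.33, "wx": 0, "wy": 0, "wz": 0}], "fingers": 45, "squeeze": 50}}

```text
time_s: 2.8
eef_pos: [244.2, 481.4, 214.8]
ee_rot: [0.0, 0.117, 0.993, 0.0]
force: [0.2, 0.7, -0.2]
grip_width: 0.525
grip_force: 0.0
```

Request:
{"name": "step_arm", "arguments": {"increments": [{"dx": -1, "dy": 0, "dz": 0.33, "wx": 0, "wy": 0, "wz": 0}, {"dx": -1, "dy": 0, "dz": 0.33, "wx": 0, "wy": 0, "wz": 0}, {"dx": -1, "dy": 0, "dz": 0.33, "wx": 0, "wy": 0, "wz": 0}, {"dx": -1, "dy": 0, "dz": 0.33, "wx": 0, "wy": 0, "wz": 0}, {"dx": -1, "dy": 0, "dz": 0.33, "wx": 0, "wy": 0, "wz": 0}]}}

```text
time_s: 3.3
eef_pos: [365.8, 452.5, 173.4]
ee_rot: [-0.0, 0.117, 0.993, 0.0]
force: [0.2, -0.5, -0.3]
grip_width: 0.526
grip_force: 0.0
```

Request:
{"name": "step_arm", "arguments": {"increments": [{"dx": -1, "dy": 0, "dz": 0.33, "wx": 0, "wy": 0, "wz": 0}, {"dx": -1, "dy": 0, "dz": 0.33, "wx": 0, "wy": 0, "wz": 0}, {"dx": -1, "dy": 0, "dz": 0.33, "wx": 0, "wy": 0, "wz": 0}, {"dx": -1, "dy": 0, "dz": 0.33, "wx": 0, "wy": 0, "wz": 0}, {"dx": -0.7, "dy": 0.07, "dz": 0.33, "wx": 0, "wy": 0, "wz": -0.88}]}}

```text
time_s: 3.8
eef_pos: [481.0, 426.6, 132.0]
ee_rot: [0.0, 0.071, 0.998, -0.0]
force: [0.4, 1.2, 0.2]
grip_width: 0.528
grip_force: 0.0
```

Run:
```python
from h import *
go([478.9,427.5,55],-8.1)
for i in range(1):
    c=cam('wrist'); cv2.imwrite('pics/wrist1.png',c['frame'])
    go([478.9,427.5,55],-8.1)
    S=cam('scene'); m,p=cut('scene','crate'); print(p,fit([(S,m)],(256,206,72),0,[465,329,-8]))
```

```text
t 3.8 pos [481.  426.6 132. ] F [0.4 1.2 0.2] w 45.1 gf 0.0
toolx [-0.99   0.141 -0.   ] y [ 0.141  0.99  -0.   ] z [ 0. -0. -1.] q [ 0.54  0.68  1.26 -0.    1.2  -0.89]
units d [0.09 0.02 3.08] rot [-0.  0. -0.]
t 3.9 pos [482.5 425.8 130.5] F [ 1.  -1.6 -1.4] w 44.8 gf 0.0
toolx [-0.991  0.136  0.   ] y [ 0.136  0.991 -0.001] z [-0.001 -0.001 -1.   ] q [ 0.54  0.68  1.26 -0.    1.2  -0.89]
units d [0.15 0.05 3.02] rot [-0.01 -0.    0.05]
0.5 (array([465., 329.,  -8.]), np.float64(1.0))
```

View pics/wrist1.png

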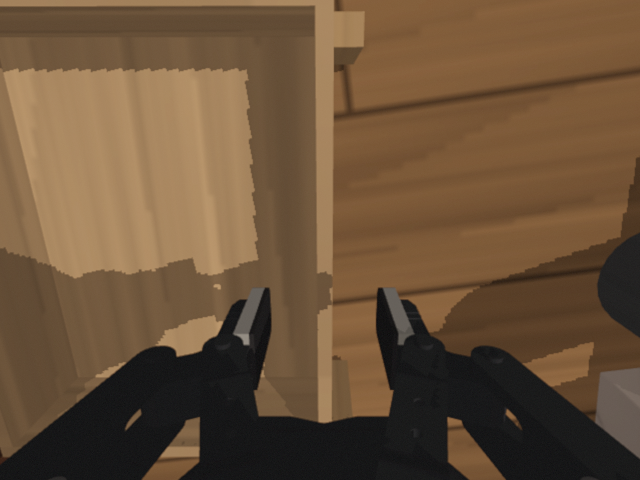

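The wrist view shows the wall (column 325) centred between the fingers (265 and 380) and well aligned. Now I descend and grip.

Request:
{"name": "step_arm", "arguments": {"increments": [{"dx": 0.1, "dy": 0.03, "dz": 0.8, "wx": 0, "wy": 0, "wz": 0}, {"dx": 0, "dy": 0, "dz": 0.8, "wx": 0, "wy": 0, "wz": 0}, {"dx": 0, "dy": 0, "dz": 0.8, "wx": 0, "wy": 0, "wz": 0}, {"dx": 0, "dy": 0, "dz": 0.6, "wx": 0, "wy": 0, "wz": 0}, {"dx": 0, "dy": 0, "dz": 0, "wx": 0, "wy": 0, "wz": 0}]}}

```text
time_s: 4.45
eef_pos: [475.8, 428.3, 56.0]
ee_rot: [-0.001, 0.071, 0.997, -0.001]
force: [0.5, 0.1, -0.1]
grip_width: 0.525
grip_force: 0.0
```

Request:
{"name": "step_arm", "arguments": {"increments": [{"dx": 0, "dy": 0, "dz": 0, "wx": 0, "wy": 0, "wz": 0}, {"dx": 0, "dy": 0, "dz": 0, "wx": 0, "wy": 0, "wz": 0}, {"dx": 0, "dy": 0, "dz": 0, "wx": 0, "wy": 0, "wz": 0}, {"dx": 0, "dy": 0, "dz": 0, "wx": 0, "wy": 0, "wz": 0}, {"dx": 0, "dy": 0, "dz": 0, "wx": 0, "wy": 0, "wz": 0}], "fingers": 0}}

```text
time_s: 4.95
eef_pos: [477.6, 428.6, 58.9]
ee_rot: [0.001, 0.071, 0.997, 0.001]
force: [-1.3, -1.4, 6.4]
grip_width: 0.09
grip_force: 50.2
```

Run:
```python
from h import *
# target grip point: crate centre (500,263) yaw 2.5, a few mm off ledge
a=np.radians(2.5); c=np.array([500,266.]); g=c+99*np.array([-np.sin(a),np.cos(a)])
go([*g,57],2.5)
```

```text
t 5.0 pos [477.6 428.6  58.9] F [-1.3 -1.4  6.4] w 7.7 gf 50.2
toolx [-0.99   0.141 -0.002] y [0.141 0.99  0.001] z [ 0.002  0.001 -1.   ] q [ 0.55  0.76  1.32 -0.    1.06 -0.88]
units d [-1.07 -2.42  0.07] rot [ 0.01  0.02 -1.77]
```

Request:
{"name": "step_arm", "arguments": {"increments": [{"dx": 0, "dy": 0, "dz": 0, "wx": 0, "wy": 0, "wz": -0.6}, {"dx": 0, "dy": 0, "dz": 0, "wx": 0, "wy": 0, "wz": -0.6}, {"dx": 0, "dy": 0, "dz": 0, "wx": 0, "wy": 0, "wz": -0.57}, {"dx": -0.2, "dy": -0.4, "dz": 0, "wx": 0, "wy": 0, "wz": 0}, {"dx": -0.2, "dy": -0.4, "dz": 0, "wx": 0, "wy": 0, "wz": 0}]}}

```text
time_s: 5.45
eef_pos: [488.1, 409.9, 58.9]
ee_rot: [0.001, -0.022, 1.0, 0.001]
force: [-2.1, 4.5, 5.7]
grip_width: 0.081
grip_force: 50.1
```

Request:
{"name": "step_arm", "arguments": {"increments": [{"dx": -0.2, "dy": -0.4, "dz": 0, "wx": 0, "wy": 0, "wz": 0}, {"dx": 0, "dy": -0.4, "dz": 0, "wx": 0, "wy": 0, "wz": 0}, {"dx": 0, "dy": -0.4, "dz": 0, "wx": 0, "wy": 0, "wz": 0}, {"dx": 0, "dy": -0.3, "dz": 0, "wx": 0, "wy": 0, "wz": 0}, {"dx": 0, "dy": 0, "dz": 0, "wx": 0, "wy": 0, "wz": 0}]}}

```text
time_s: 5.95
eef_pos: [495.4, 371.1, 58.9]
ee_rot: [0.001, -0.022, 1.0, 0.0]
force: [-1.1, -2.9, 7.3]
grip_width: 0.086
grip_force: 50.4
```

Run:
```python
from h import *
a=np.radians(2.5); c=np.array([500,262.]); g=c+99*np.array([-np.sin(a),np.cos(a)])
go([*g,57],2.5)
for n in ('scene','side'):
    S=cam(n); cv2.imwrite(f'pics/{n}2.png',S['frame'])
    for l in ('ledge_edge','ledge','rack_edge','crate_corner_a','crate_corner_b','crate'):
        print(n,l,[(w(S,r['point']).round(1).tolist(),round(r['p'],2)) for r in eyes.landmark_of(n,l)[:3]])
S=cv2.imread('pics/scene2.png')
cv2.imwrite('pics/crop2.png',cv2.resize(S[160:310,340:540],(800,600),interpolation=cv2.INTER_CUBIC))
```

```text
t 6.0 pos [495.4 371.1  58.9] F [-1.1 -2.9  7.3] w 7.4 gf 50.4
toolx [-0.999 -0.043 -0.002] y [-0.043  0.999  0.001] z [ 0.002  0.001 -1.   ] q [ 0.45  0.72  1.4  -0.    1.02 -1.16]
units d [ 0.   -0.41  0.07] rot [ 0.01  0.02 -0.01]
scene ledge_edge [([530.3, 153.5, 77.2], 0.75)]
scene ledge [([550.9, -104.5, -2.2], 0.75)]
scene rack_edge [([553.9, -200.7, 286.1], 0.85), ([729.5, 215.6, -1.5], 0.71)]
scene crate_corner_a [([377.4, 161.8, 44.5], 0.68), ([630.7, 176.6, 41.3], 0.61)]
scene crate_corner_b [([377.4, 161.8, 44.5], 0.68), ([630.7, 176.6, 41.3], 0.61)]
scene crate [([391.3, -489.3, 5.0], 0.64), ([499.2, 270.8, -3.0], 0.63)]
side ledge_edge [([537.1, 157.1, 81.7], 0.68), ([736.4, 213.5, 1.0], 0.68)]
side ledge [([547.7, -105.3, -2.2], 0.86)]
side rack_edge [([557.3, -198.0, 284.2], 0.95)]
side crate_corner_a [([635.1, 169.7, 37.0], 0.75), ([374.5, 166.5, 41.0], 0.68)]
side crate_corner_b [([635.1, 169.7, 37.0], 0.75), ([374.5, 166.5, 41.0], 0.68)]
side crate [([500.0, 270.4, -4.1], 0.58)]
```

View pics/crop2.png

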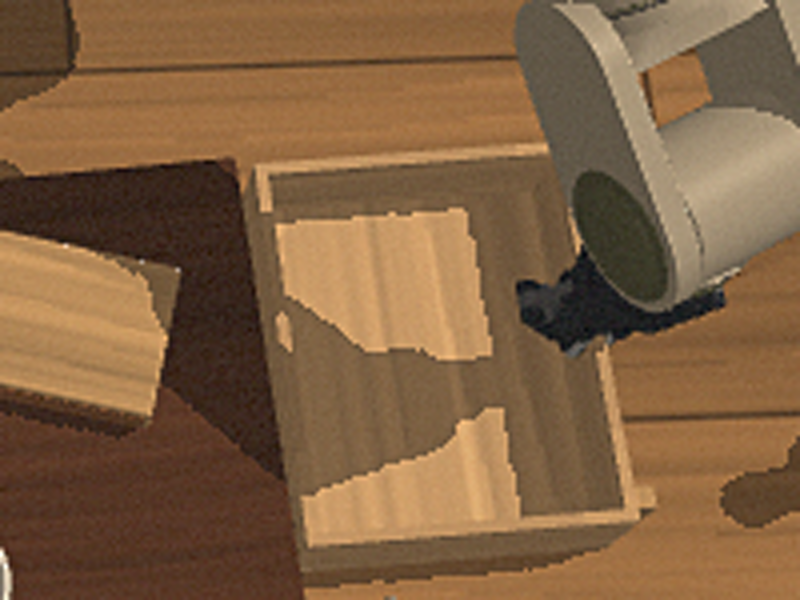

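The crop shows the crate's ledge-side wall parallel to the ledge edge (columns 240–300), with a thin gap. I close it slowly and watch the force.

Request:
{"name": "step_arm", "arguments": {"increments": [{"dx": 0, "dy": -0.06, "dz": 0, "wx": 0, "wy": 0, "wz": 0}, {"dx": 0, "dy": -0.06, "dz": 0, "wx": 0, "wy": 0, "wz": 0}, {"dx": 0, "dy": -0.06, "dz": 0, "wx": 0, "wy": 0, "wz": 0}, {"dx": 0, "dy": -0.06, "dz": 0, "wx": 0, "wy": 0, "wz": 0}, {"dx": 0, "dy": 0, "dz": 0, "wx": 0, "wy": 0, "wz": 0}]}}

```text
time_s: 7.15
eef_pos: [495.5, 366.3, 58.8]
ee_rot: [0.001, -0.022, 1.0, 0.001]
force: [-0.8, 2.8, 5.7]
grip_width: 0.088
grip_force: 50.2
```

Request:
{"name": "step_arm", "arguments": {"increments": [{"dx": 0, "dy": -0.06, "dz": 0, "wx": 0, "wy": 0, "wz": 0}, {"dx": 0, "dy": -0.06, "dz": 0, "wx": 0, "wy": 0, "wz": 0}, {"dx": 0, "dy": -0.06, "dz": 0, "wx": 0, "wy": 0, "wz": 0}]}}

```text
time_s: 7.45
eef_pos: [495.2, 362.8, 58.9]
ee_rot: [0.001, -0.022, 1.0, 0.002]
force: [-5.2, 15.1, 5.7]
grip_width: 0.088
grip_force: 50.2
```

Request:
{"name": "step_arm", "arguments": {"increments": [{"dx": 0, "dy": 0, "dz": 0, "wx": 0, "wy": 0, "wz": 0}, {"dx": 0, "dy": -0.04, "dz": 0, "wx": 0, "wy": 0, "wz": 0}, {"dx": 0, "dy": 0, "dz": 0, "wx": 0, "wy": 0, "wz": 0}]}}

```text
time_s: 7.75
eef_pos: [494.7, 362.5, 58.9]
ee_rot: [0.001, -0.022, 1.0, 0.002]
force: [-4.8, 13.8, 4.7]
grip_width: 0.088
grip_force: 50.3
```

Request:
{"name": "step_arm", "arguments": {"increments": [{"dx": 0, "dy": -0.05, "dz": 0, "wx": 0, "wy": 0, "wz": 0}, {"dx": 0, "dy": -0.05, "dz": 0, "wx": 0, "wy": 0, "wz": 0}, {"dx": 0, "dy": 0, "dz": 0, "wx": 0, "wy": 0, "wz": 0}]}}

```text
time_s: 8.05
eef_pos: [493.6, 361.5, 58.9]
ee_rot: [0.0, -0.023, 1.0, 0.003]
force: [-11.8, 23.6, 7.0]
grip_width: 0.089
grip_force: 51.5
```

Run:
```python
from h import *
s=ctrl.sense(); print(s['wrist_torque'].round(2))
go([495,362,58],2.5)
```

```text
[2.83 1.45 0.54]
t 8.1 pos [493.6 361.5  58.9] F [-11.8  23.6   7. ] w 7.6 gf 51.5
toolx [-0.999 -0.046 -0.   ] y [-0.046  0.999  0.006] z [-0.     0.006 -1.   ] q [ 0.44  0.71  1.43  0.01  1.   -1.18]
units d [-0.06  0.02  0.04] rot [0.06 0.   0.02]
```

Request:
{"name": "step_arm", "arguments": {"increments": [{"dx": 0, "dy": 0, "dz": 0, "wx": 0, "wy": 0, "wz": 0}, {"dx": 0, "dy": 0, "dz": 0, "wx": 0, "wy": 0, "wz": 0}, {"dx": 0, "dy": 0.1, "dz": 0, "wx": 0, "wy": 0, "wz": 0}, {"dx": 0, "dy": 0.1, "dz": 0, "wx": 0, "wy": 0, "wz": 0}], "fingers": 40}}

```text
time_s: 8.45
eef_pos: [495.3, 362.4, 57.5]
ee_rot: [-0.0, -0.022, 1.0, -0.0]
force: [0.0, -0.9, 0.5]
grip_width: 0.468
grip_force: 0.0
```

Request:
{"name": "step_arm", "arguments": {"increments": [{"dx": 0, "dy": 0, "dz": -1, "wx": 0, "wy": 0, "wz": 0}, {"dx": 0, "dy": 0, "dz": -1, "wx": 0, "wy": 0, "wz": 0}, {"dx": 0, "dy": 0.8, "dz": 0, "wx": 0, "wy": 0, "wz": 0}, {"dx": 0, "dy": 0.6, "dz": 0, "wx": 0, "wy": 0, "wz": 0}], "fingers": 0}}

```text
time_s: 8.85
eef_pos: [494.0, 398.2, 108.5]
ee_rot: [0.001, -0.021, 1.0, 0.0]
force: [-0.6, 0.0, -0.2]
grip_width: -0.001
grip_force: 0.0
```

Run:
```python
from h import *
go([495,372,58],2.5)
S=cam('scene'); m,p=cut('scene','crate'); cv2.imwrite('pics/scene3.png',S['frame'])
print(p,fit([(S,m)],(256,206,72),0,[497,263,2]), lm(S,'scene','ledge_edge'),lm(S,'scene','crate'))
for l in ('slab',):
    m,p=cut('scene','slab'); print(p,fit([(S,m)],(100,120,28),80,[494,36,-15]))
cv2.imwrite('pics/crop3.png',cv2.resize(S['frame'][160:310,340:540],(800,600),interpolation=cv2.INTER_CUBIC))
```

```text
t 8.8 pos [494.  398.2 108.5] F [-0.6  0.  -0.2] w -0.1 gf 0.0
toolx [-0.999 -0.043 -0.002] y [-0.043  0.999  0.001] z [ 0.001  0.001 -1.   ] q [ 0.49  0.69  1.31  0.    1.14 -1.12]
units d [ 0.01 -1.05  2.02] rot [ 0.01  0.01 -0.01]
0.76 (array([498.9, 272.7,   3.3]), np.float64(0.07)) None None
0.93 (array([494. ,  34.8, -15.5]), np.float64(0.049))
```

View pics/crop3.png

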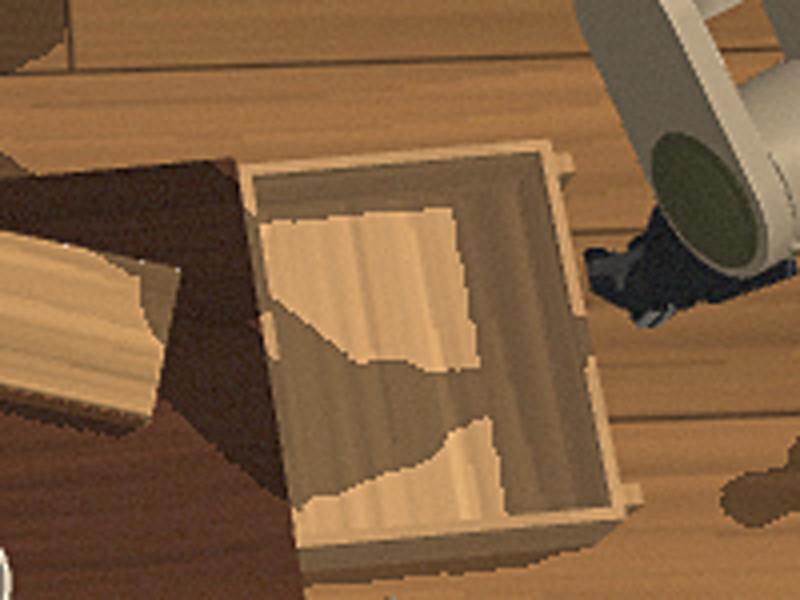

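The crate looks seated, with its wall edge touching the ledge edge along columns 240–300. Now a free push on the outer face with closed fingers, so the crate can align itself, and a firm press.

Request:
{"name": "step_arm", "arguments": {"increments": [{"dx": 0, "dy": 0, "dz": 1, "wx": 0, "wy": 0, "wz": 0}, {"dx": 0, "dy": 0, "dz": 1, "wx": 0, "wy": 0, "wz": 0}, {"dx": 0, "dy": -0.2, "dz": 0, "wx": 0, "wy": 0, "wz": 0}, {"dx": 0, "dy": -0.15, "dz": 0, "wx": 0, "wy": 0, "wz": 0}, {"dx": 0, "dy": -0.1, "dz": 0, "wx": 0, "wy": 0, "wz": 0}]}}

```text
time_s: 9.6
eef_pos: [494.8, 385.9, 59.1]
ee_rot: [0.001, -0.022, 1.0, 0.0]
force: [0.1, -0.6, 0.5]
grip_width: -0.003
grip_force: 0.0
```

Request:
{"name": "step_arm", "arguments": {"increments": [{"dx": 0, "dy": -0.1, "dz": 0, "wx": 0, "wy": 0, "wz": 0}, {"dx": 0, "dy": -0.1, "dz": 0, "wx": 0, "wy": 0, "wz": 0}]}}

```text
time_s: 9.8
eef_pos: [494.6, 381.2, 58.5]
ee_rot: [0.001, -0.022, 1.0, 0.0]
force: [0.0, 3.0, 0.2]
grip_width: 0.005
grip_force: 1.7
```

Request:
{"name": "step_arm", "arguments": {"increments": [{"dx": 0, "dy": -0.05, "dz": 0, "wx": 0, "wy": 0, "wz": 0}, {"dx": 0, "dy": -0.05, "dz": 0, "wx": 0, "wy": 0, "wz": 0}, {"dx": 0, "dy": -0.05, "dz": 0, "wx": 0, "wy": 0, "wz": 0}]}}

```text
time_s: 10.1
eef_pos: [494.6, 379.4, 58.9]
ee_rot: [0.001, -0.022, 1.0, 0.002]
force: [-5.0, 12.8, 6.2]
grip_width: 0.001
grip_force: 5.7
```

Request:
{"name": "step_arm", "arguments": {"increments": [{"dx": 0, "dy": -0.06, "dz": 0, "wx": 0, "wy": 0, "wz": 0}, {"dx": 0, "dy": -0.06, "dz": 0, "wx": 0, "wy": 0, "wz": 0}, {"dx": 0, "dy": 0, "dz": 0, "wx": 0, "wy": 0, "wz": 0}]}}

```text
time_s: 10.4
eef_pos: [494.0, 378.6, 59.1]
ee_rot: [0.001, -0.022, 1.0, 0.004]
force: [-4.7, 23.3, 2.4]
grip_width: 0.004
grip_force: 14.9
```

Request:
{"name": "step_arm", "arguments": {"increments": [{"dx": 0, "dy": -0.06, "dz": 0, "wx": 0, "wy": 0, "wz": 0}, {"dx": 0, "dy": -0.04, "dz": 0, "wx": 0, "wy": 0, "wz": 0}, {"dx": 0, "dy": 0, "dz": 0, "wx": 0, "wy": 0, "wz": 0}, {"dx": 0, "dy": 0, "dz": 0, "wx": 0, "wy": 0, "wz": 0}, {"dx": 0, "dy": 0, "dz": 0, "wx": 0, "wy": 0, "wz": 0}]}}

```text
time_s: 10.9
eef_pos: [494.0, 378.5, 59.2]
ee_rot: [0.002, -0.022, 1.0, 0.006]
force: [-3.2, 37.8, -1.5]
grip_width: 0.0
grip_force: 22.2
```

Request:
{"name": "step_arm", "arguments": {"increments": [{"dx": 0, "dy": 0, "dz": 0, "wx": 0, "wy": 0, "wz": 0}, {"dx": 0, "dy": 0, "dz": 0, "wx": 0, "wy": 0, "wz": 0}, {"dx": 0, "dy": 0, "dz": 0, "wx": 0, "wy": 0, "wz": 0}, {"dx": 0, "dy": 0.2, "dz": 0, "wx": 0, "wy": 0, "wz": 0}, {"dx": 0, "dy": 0.6, "dz": 0, "wx": 0, "wy": 0, "wz": 0}]}}

```text
time_s: 11.4
eef_pos: [493.9, 392.2, 58.2]
ee_rot: [0.0, -0.022, 1.0, 0.0]
force: [0.1, -0.6, 0.8]
grip_width: 0.002
grip_force: 0.0
```

Request:
{"name": "step_arm", "arguments": {"increments": [{"dx": 0, "dy": 0, "dz": -1, "wx": 0, "wy": 0, "wz": 0}, {"dx": 0, "dy": 0, "dz": -1, "wx": 0, "wy": 0, "wz": 0}, {"dx": 0, "dy": 0, "dz": -1, "wx": 0, "wy": 0, "wz": 0}, {"dx": 0, "dy": 0, "dz": -1, "wx": 0, "wy": 0, "wz": 0}, {"dx": 0, "dy": 0, "dz": -1, "wx": 0, "wy": 0, "wz": 0}]}}

```text
time_s: 11.9
eef_pos: [493.7, 392.0, 183.8]
ee_rot: [0.0, -0.022, 1.0, -0.0]
force: [0.6, 0.5, -1.0]
grip_width: 0.005
grip_force: 0.0
```

Run:
```python
from h import *
a=np.radians(2.5-90); y=np.array([-np.sin(a),np.cos(a),0]); print('tool y target',y)
go([494,-70,180],2.5-90)
for n in ('scene','side'):
    S=cam(n)
    for l in ('crate_corner_a','crate','ledge_edge'):
        print(n,l,[(w(S,r['point']).round(1).tolist(),round(r['p'],2)) for r in eyes.landmark_of(n,l)[:3]])
```

```text
tool y target [0.99904822 0.04361939 0.        ]
t 11.9 pos [493.7 392.  183.8] F [ 0.6  0.5 -1. ] w 0.4 gf 0.0
toolx [-0.999 -0.044 -0.   ] y [-0.044  0.999 -0.   ] z [ 0. -0. -1.] q [ 0.49  0.6   1.25 -0.    1.29 -1.13]
units d [  0.8  -18.46   0.15] rot [ 0.  0. 15.]
scene crate_corner_a [([629.8, 167.2, 42.7], 0.94), ([378.0, 154.5, 42.5], 0.69)]
scene crate [([499.7, 263.8, -0.7], 0.85)]
scene ledge_edge [([534.0, 154.7, 74.0], 0.96)]
side crate_corner_a [([373.6, 152.4, 41.3], 0.6), ([636.0, 162.3, 40.3], 0.59), ([575.9, -332.0, 80.8], 0.3)]
side crate [([500.5, 259.4, -3.7], 0.65)]
side ledge_edge [([533.7, 158.5, 82.0], 0.98), ([376.2, 153.2, 41.1], 0.64), ([490.1, 36.3, 80.0], 0.45)]
```

The crate is seated: its corners at (376,153) and (633,165) match the ledge face, at about 2.5° yaw, after a 38 N press. Next I move behind the slab, turning 90° on the way.

Request:
{"name": "step_arm", "arguments": {"increments": [{"dx": 0, "dy": -1, "dz": 0, "wx": 0, "wy": 0, "wz": 1}, {"dx": -0.1, "dy": -0.99, "dz": 0, "wx": 0, "wy": 0, "wz": 1}, {"dx": -0.21, "dy": -0.98, "dz": 0, "wx": 0, "wy": 0, "wz": 1}, {"dx": -0.31, "dy": -0.95, "dz": 0, "wx": 0, "wy": 0, "wz": 1}, {"dx": -0.41, "dy": -0.91, "dz": 0, "wx": 0, "wy": 0, "wz": 1}], "fingers": 55}}

```text
time_s: 12.8
eef_pos: [499.1, 266.3, 181.9]
ee_rot: [-0.0, 0.24, 0.971, -0.0]
force: [0.9, -0.1, -0.3]
grip_width: 0.642
grip_force: 0.0
```

Request:
{"name": "step_arm", "arguments": {"increments": [{"dx": -0.5, "dy": -0.87, "dz": 0, "wx": 0, "wy": 0, "wz": 1}, {"dx": -0.59, "dy": -0.81, "dz": 0, "wx": 0, "wy": 0, "wz": 1}, {"dx": -0.67, "dy": -0.74, "dz": 0, "wx": 0, "wy": 0, "wz": 1}, {"dx": -0.74, "dy": -0.67, "dz": 0, "wx": 0, "wy": 0, "wz": 1}, {"dx": -0.81, "dy": -0.59, "dz": 0, "wx": 0, "wy": 0, "wz": 1}]}}

```text
time_s: 13.3
eef_pos: [504.5, 141.3, 182.0]
ee_rot: [-0.0, 0.483, 0.876, -0.0]
force: [-0.3, -0.7, 1.5]
grip_width: 0.638
grip_force: 0.0
```

Request:
{"name": "step_arm", "arguments": {"increments": [{"dx": -0.87, "dy": -0.5, "dz": 0, "wx": 0, "wy": 0, "wz": 1}, {"dx": -0.91, "dy": -0.41, "dz": 0, "wx": 0, "wy": 0, "wz": 1}, {"dx": -0.95, "dy": -0.31, "dz": 0, "wx": 0, "wy": 0, "wz": 1}, {"dx": -0.98, "dy": -0.21, "dz": 0, "wx": 0, "wy": 0, "wz": 1}, {"dx": -0.99, "dy": -0.1, "dz": 0, "wx": 0, "wy": 0, "wz": 1}]}}

```text
time_s: 13.8
eef_pos: [509.9, 16.5, 182.0]
ee_rot: [-0.0, 0.693, 0.721, -0.0]
force: [0.0, 0.1, 0.7]
grip_width: 0.648
grip_force: 0.0
```

Request:
{"name": "step_arm", "arguments": {"increments": [{"dx": -1, "dy": 0, "dz": 0, "wx": 0, "wy": 0, "wz": 0}, {"dx": -1, "dy": 0, "dz": 0, "wx": 0, "wy": 0, "wz": 0}, {"dx": -1, "dy": 0, "dz": 0, "wx": 0, "wy": 0, "wz": 0}, {"dx": -0.6, "dy": 0, "dz": 0, "wx": 0, "wy": 0, "wz": 0}]}}

```text
time_s: 14.2
eef_pos: [513.9, -73.9, 182.0]
ee_rot: [-0.0, 0.692, 0.722, -0.0]
force: [-0.1, 1.5, 0.2]
grip_width: 0.644
grip_force: 0.0
```

Run:
```python
from h import *
go([498,-75,107],2.5-90)
S=cam('wrist'); cv2.imwrite('pics/wrist4.png',S['frame'])
for n in ('offcut','offcut_center','billet','billet_center','buckle','slab_center'): print(n,lm(S,'wrist',n))
```

```text
t 14.2 pos [513.9 -73.9 182. ] F [-0.1  1.5  0.2] w 55.0 gf 0.0
toolx [-0.043  0.999  0.   ] y [ 0.999  0.043 -0.001] z [-0.001  0.    -1.   ] q [-0.37  0.37  1.62 -0.    1.15 -0.41]
units d [-0.02 -0.64  3.  ] rot [-0.01 -0.   -0.01]
offcut None
offcut_center None
billet ([628.6, -262.2, 82.1], 0.67)
billet_center None
buckle None
slab_center ([495.6, 36.0, 95.7], 0.77)
```

Request:
{"name": "step_arm", "arguments": {"increments": [{"dx": 0, "dy": -0.64, "dz": 1, "wx": 0, "wy": 0, "wz": 0}, {"dx": 0, "dy": 0, "dz": 1, "wx": 0, "wy": 0, "wz": 0}, {"dx": 0, "dy": 0, "dz": 0.95, "wx": 0, "wy": 0, "wz": 0}, {"dx": 0.5, "dy": 0, "dz": 0, "wx": 0, "wy": 0, "wz": 0}, {"dx": 0.5, "dy": 0, "dz": 0, "wx": 0, "wy": 0, "wz": 0}]}}

```text
time_s: 15.05
eef_pos: [497.1, -46.8, 109.3]
ee_rot: [-0.0, 0.691, 0.722, 0.0]
force: [-0.4, 0.3, 0.2]
grip_width: 0.643
grip_force: 0.3
```

Request:
{"name": "step_arm", "arguments": {"increments": [{"dx": 0.4, "dy": 0, "dz": 0, "wx": 0, "wy": 0, "wz": 0}, {"dx": 0.4, "dy": 0, "dz": 0, "wx": 0, "wy": 0, "wz": 0}, {"dx": 0.4, "dy": 0, "dz": 0, "wx": 0, "wy": 0, "wz": 0}, {"dx": 0.4, "dy": 0, "dz": 0, "wx": 0, "wy": 0, "wz": 0}, {"dx": 0.4, "dy": 0, "dz": 0, "wx": 0, "wy": 0, "wz": 0}]}}

```text
time_s: 15.55
eef_pos: [494.9, 2.6, 109.1]
ee_rot: [0.0, 0.692, 0.722, 0.0]
force: [0.4, -1.1, 1.2]
grip_width: 0.639
grip_force: 0.7
```

Request:
{"name": "step_arm", "arguments": {"increments": [{"dx": 0.4, "dy": 0, "dz": 0, "wx": 0, "wy": 0, "wz": 0}, {"dx": 0.4, "dy": 0, "dz": 0, "wx": 0, "wy": 0, "wz": 0}, {"dx": 0.4, "dy": 0, "dz": 0, "wx": 0, "wy": 0, "wz": 0}, {"dx": 0.4, "dy": 0, "dz": 0, "wx": 0, "wy": 0, "wz": 0}, {"dx": 0.4, "dy": 0, "dz": 0, "wx": 0, "wy": 0, "wz": 0}]}}

```text
time_s: 16.05
eef_pos: [492.6, 52.6, 108.8]
ee_rot: [-0.0, 0.691, 0.722, -0.0]
force: [0.4, -1.1, 1.3]
grip_width: 0.645
grip_force: 0.9
```

Run:
```python
from h import *
go([494,90,107],2.5-90)
for n in ('scene','side'):
    S=cam(n); cv2.imwrite(f'pics/{n}5.png',S['frame']); m,p=cut(n,'slab'); print(p,m is not None and fit([(S,m)],(100,120,28),80,[494,90,0]),lm(S,n,'slab'))
```

```text
t 16.1 pos [492.6  52.6 108.8] F [ 0.4 -1.1  1.3] w 55.1 gf 0.9
toolx [-0.044  0.999 -0.   ] y [ 0.999  0.044 -0.   ] z [-0. -0. -1.] q [-0.13  0.42  1.77 -0.    0.95 -0.17]
units d [1.49 0.12 0.07] rot [-0.  0.  0.]
0.73 (array([472.1, 129.6,  -2.5]), np.float64(0.429)) ([470.8, 123.0, 78.2], 0.63)
0.9 (array([472.9, 123.6,  -0.5]), np.float64(0.379)) ([471.3, 121.7, 81.5], 0.58)
```

The slab is now square to the ledge and centred at about (471,122). I push it on over the edge.

Request:
{"name": "step_arm", "arguments": {"increments": [{"dx": 0.4, "dy": 0, "dz": 0, "wx": 0, "wy": 0, "wz": 0}, {"dx": 0.4, "dy": 0, "dz": 0, "wx": 0, "wy": 0, "wz": 0}, {"dx": 0.4, "dy": 0, "dz": 0, "wx": 0, "wy": 0, "wz": 0}, {"dx": 0.4, "dy": 0, "dz": 0, "wx": 0, "wy": 0, "wz": 0}, {"dx": 0.4, "dy": 0, "dz": 0, "wx": 0, "wy": 0, "wz": 0}]}}

```text
time_s: 16.85
eef_pos: [490.4, 102.7, 108.9]
ee_rot: [0.0, 0.691, 0.723, -0.0]
force: [-0.0, -2.4, 1.3]
grip_width: 0.644
grip_force: 1.0
```

Request:
{"name": "step_arm", "arguments": {"increments": [{"dx": 0.4, "dy": 0, "dz": 0, "wx": 0, "wy": 0, "wz": 0}, {"dx": 0.4, "dy": 0, "dz": 0, "wx": 0, "wy": 0, "wz": 0}, {"dx": 0.4, "dy": 0, "dz": 0, "wx": 0, "wy": 0, "wz": 0}, {"dx": 0.4, "dy": 0, "dz": 0, "wx": 0, "wy": 0, "wz": 0}, {"dx": 0.2, "dy": 0, "dz": 0, "wx": 0, "wy": 0, "wz": 0}]}}

```text
time_s: 17.35
eef_pos: [488.4, 147.6, 108.8]
ee_rot: [0.0, 0.691, 0.723, -0.0]
force: [-0.1, -1.1, 1.4]
grip_width: 0.644
grip_force: 0.9
```

Run:
```python
from h import *
go([494,170,107],2.5-90)
for n in ('scene','side'):
    S=cam(n); cv2.imwrite(f'pics/{n}6.png',S['frame']); print(lm(S,n,'slab'),lm(S,n,'slab_center'),lm(S,n,'crate'))
a=cv2.imread('pics/scene6.png')[150:330,320:560]; b=cv2.imread('pics/side6.png')[180:330,140:340]
cv2.imwrite('pics/c6.png',np.hstack([cv2.resize(a,(400,300)),cv2.resize(b,(400,300))]))
```

```text
t 17.4 pos [488.4 147.6 108.8] F [-0.1 -1.1  1.4] w 55.0 gf 0.9
toolx [-0.044  0.999 -0.   ] y [0.999 0.044 0.   ] z [ 0. -0. -1.] q [ 0.06  0.45  1.72 -0.    0.97  0.02]
units d [0.89 0.26 0.07] rot [0.   0.   0.01]
([469.5, 201.3, 47.4], 0.92) ([464.7, 207.9, 57.9], 0.89) ([497.1, 262.7, -3.4], 0.97)
([469.9, 196.6, 54.4], 0.98) ([468.1, 209.2, 63.3], 0.69) ([498.6, 258.7, -2.8], 0.83)
```

View pics/c6.png

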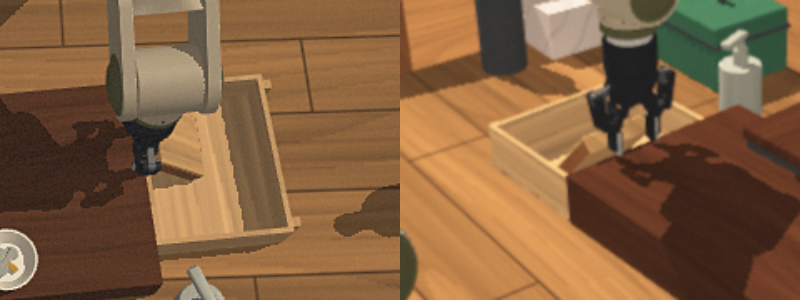

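The slab is tipping into the crate, front edge down and rear still on the wall edge (left half, about (180,150)). I keep pushing.

Request:
{"name": "step_arm", "arguments": {"increments": [{"dx": 0.4, "dy": 0, "dz": 0, "wx": 0, "wy": 0, "wz": 0}, {"dx": 0.4, "dy": 0, "dz": 0, "wx": 0, "wy": 0, "wz": 0}, {"dx": 0.4, "dy": 0, "dz": 0, "wx": 0, "wy": 0, "wz": 0}, {"dx": 0.4, "dy": 0, "dz": 0, "wx": 0, "wy": 0, "wz": 0}, {"dx": 0.2, "dy": 0, "dz": 0, "wx": 0, "wy": 0, "wz": 0}]}}

```text
time_s: 18.25
eef_pos: [486.4, 192.9, 108.8]
ee_rot: [-0.0, 0.691, 0.723, 0.0]
force: [0.0, -2.4, 0.5]
grip_width: 0.644
grip_force: 0.8
```

Run:
```python
from h import *
go([494,190,107],2.5-90)
for n in ('scene','side'):
    S=cam(n); cv2.imwrite(f'pics/{n}7.png',S['frame']); print(lm(S,n,'slab'),lm(S,n,'slab_center'),lm(S,n,'crate'))
    m,p=cut(n,'slab'); print(p,m is not None and fit([(S,m)],(100,120,28),8,[468,240,2]))
```

```text
t 18.2 pos [486.4 192.9 108.8] F [ 0.  -2.4  0.5] w 55.0 gf 0.8
toolx [-0.045  0.999  0.   ] y [0.999 0.045 0.   ] z [ 0.  0. -1.] q [0.15 0.47 1.68 0.   0.98 0.11]
units d [-0.13  0.3   0.07] rot [ 0.   -0.    0.01]
([467.7, 247.2, 51.9], 0.76) ([464.1, 255.5, 61.2], 0.93) ([500.9, 262.1, -2.2], 0.66)
0.67 (array([463.2, 253.1,  -5.4]), np.float64(0.653))
([469.0, 241.7, 47.0], 0.57) ([468.6, 254.6, 65.6], 0.98) ([501.2, 258.3, -1.1], 0.71)
0.76 (array([513.2, 312. , -39.7]), np.float64(0.52))
```

The slab is tilted about 38° with its rear edge resting on the fingertips. Backing off lets it drop.

Request:
{"name": "step_arm", "arguments": {"increments": [{"dx": -0.6, "dy": 0, "dz": -0.3, "wx": 0, "wy": 0, "wz": 0}, {"dx": -1, "dy": 0, "dz": -0.8, "wx": 0, "wy": 0, "wz": 0}, {"dx": -1, "dy": 0, "dz": -1, "wx": 0, "wy": 0, "wz": 0}, {"dx": -1, "dy": 0, "dz": -1, "wx": 0, "wy": 0, "wz": 0}]}}

```text
time_s: 19.15
eef_pos: [490.3, 99.9, 187.7]
ee_rot: [0.0, 0.692, 0.722, 0.0]
force: [0.0, -0.1, 0.7]
grip_width: 0.643
grip_force: 0.0
```

Run:
```python
from h import *
go([494,190,107],2.5-90)
for n in ('scene','side'):
    S=cam(n); cv2.imwrite(f'pics/{n}8.png',S['frame']); print(lm(S,n,'slab'),lm(S,n,'slab_center'),lm(S,n,'crate'))
    m,p=cut(n,'slab'); print(p,m is not None and fit([(S,m)],(100,120,28),8,[468,260,2]))
```

```text
t 19.1 pos [490.3  99.9 187.7] F [ 0.  -0.1  0.7] w 54.9 gf 0.0
toolx [-0.043  0.999 -0.   ] y [0.999 0.043 0.   ] z [ 0. -0. -1.] q [-0.03  0.33  1.67 -0.    1.15 -0.08]
units d [3.59 0.3  3.23] rot [ 0.  0. -0.]
([466.0, 225.7, 3.8], 0.82) ([466.8, 226.8, 19.6], 0.8) ([497.8, 263.9, -2.9], 0.66)
0.55 (array([466.1, 234.6,   4.1]), np.float64(0.167))
([468.1, 224.9, 6.9], 0.7) ([466.6, 228.4, 24.9], 0.84) ([501.1, 260.1, -2.9], 0.8)
0.76 (array([495.5, 297.5, -27.7]), np.float64(0.595))
```

The slab lies flat in the crate at about (467,227). I nudge it 28 mm toward the near wall to make room for the two other pieces on its far side.

Request:
{"name": "step_arm", "arguments": {"increments": [{"dx": 1, "dy": 0.5, "dz": 0.2, "wx": 0, "wy": 0, "wz": 0}, {"dx": 1, "dy": 0.5, "dz": 0.2, "wx": 0, "wy": 0, "wz": 0}, {"dx": 1, "dy": 0.5, "dz": 0.2, "wx": 0, "wy": 0, "wz": 0}, {"dx": 1, "dy": 0.5, "dz": 0.2, "wx": 0, "wy": 0, "wz": 0}, {"dx": 1, "dy": 0.5, "dz": 0.2, "wx": 0, "wy": 0, "wz": 0}], "fingers": 0}}

```text
time_s: 20.15
eef_pos: [547.5, 230.8, 160.6]
ee_rot: [-0.0, 0.691, 0.723, -0.0]
force: [0.6, -0.0, 0.3]
grip_width: 0.002
grip_force: 0.0
```

Request:
{"name": "step_arm", "arguments": {"increments": [{"dx": 0.3, "dy": 0, "dz": 0.9, "wx": 0, "wy": 0, "wz": 0}, {"dx": 0, "dy": 0, "dz": 1, "wx": 0, "wy": 0, "wz": 0}, {"dx": 0, "dy": 0, "dz": 1, "wx": 0, "wy": 0, "wz": 0}, {"dx": 0, "dy": 0, "dz": 1, "wx": 0, "wy": 0, "wz": 0}, {"dx": 0, "dy": 0, "dz": 0.8, "wx": 0, "wy": 0, "wz": 0}]}}

```text
time_s: 20.65
eef_pos: [546.4, 237.1, 41.8]
ee_rot: [-0.001, 0.691, 0.723, -0.001]
force: [0.4, 0.2, -0.6]
grip_width: 0.0
grip_force: 0.0
```

Request:
{"name": "step_arm", "arguments": {"increments": [{"dx": 0, "dy": -0.3, "dz": 0, "wx": 0, "wy": 0, "wz": 0}, {"dx": 0, "dy": -0.3, "dz": 0, "wx": 0, "wy": 0, "wz": 0}, {"dx": 0, "dy": -0.3, "dz": 0, "wx": 0, "wy": 0, "wz": 0}, {"dx": 0, "dy": -0.3, "dz": 0, "wx": 0, "wy": 0, "wz": 0}, {"dx": 0, "dy": -0.3, "dz": 0, "wx": 0, "wy": 0, "wz": 0}]}}

```text
time_s: 21.15
eef_pos: [509.6, 235.3, 44.9]
ee_rot: [0.001, 0.691, 0.722, 0.001]
force: [1.2, 0.1, 1.6]
grip_width: -0.003
grip_force: 1.0
```

Request:
{"name": "step_arm", "arguments": {"increments": [{"dx": 0, "dy": -0.2, "dz": 0, "wx": 0, "wy": 0, "wz": 0}, {"dx": 0, "dy": 0.4, "dz": 0, "wx": 0, "wy": 0, "wz": 0}, {"dx": 0, "dy": 0, "dz": -1, "wx": 0, "wy": 0, "wz": 0}, {"dx": 0, "dy": 0, "dz": -1, "wx": 0, "wy": 0, "wz": 0}, {"dx": 0, "dy": 0, "dz": -1, "wx": 0, "wy": 0, "wz": 0}]}}

```text
time_s: 21.65
eef_pos: [515.1, 235.3, 119.6]
ee_rot: [-0.0, 0.692, 0.722, -0.0]
force: [-0.3, -0.9, 0.0]
grip_width: 0.002
grip_force: 0.0
```

Request:
{"name": "step_arm", "arguments": {"increments": [{"dx": -1, "dy": 0, "dz": -1, "wx": 0, "wy": 0, "wz": 0}, {"dx": -1, "dy": 0, "dz": -1, "wx": 0, "wy": 0, "wz": 0}, {"dx": -1, "dy": 0, "dz": -1, "wx": 0, "wy": 0, "wz": 0}, {"dx": -1, "dy": 0, "dz": 0, "wx": 0, "wy": 0, "wz": 0}, {"dx": -1, "dy": 0, "dz": 0, "wx": 0, "wy": 0, "wz": 0}]}}

```text
time_s: 22.15
eef_pos: [520.8, 109.4, 194.6]
ee_rot: [0.0, 0.692, 0.722, 0.0]
force: [0.9, -0.3, 0.0]
grip_width: -0.002
grip_force: 0.0
```

Run:
```python
from h import *
go([490,-170,200],2.5-90)
for n in ('scene','side'):
    S=cam(n); cv2.imwrite(f'pics/{n}9.png',S['frame']); print(lm(S,n,'slab_center'),lm(S,n,'crate'))
    for l in ('offcut','offcut_center','billet','billet_center','buckle'):
        print(n,l,[(w(S,r['point']).round(1).tolist(),round(r['p'],2)) for r in eyes.landmark_of(n,l)[:2]])
```

```text
t 22.1 pos [520.8 109.4 194.6] F [ 0.9 -0.3  0. ] w -0.2 gf 0.0
toolx [-0.044  0.999 -0.   ] y [0.999 0.044 0.001] z [ 0.001 -0.    -1.   ] q [-0.01  0.38  1.57  0.    1.19 -0.06]
units d [-11.11  -1.72  -0.22] rot [ 0.01  0.   -0.  ]
([435.7, 220.9, 21.4], 0.92) ([498.4, 261.7, -2.5], 0.64)
scene offcut [([530.8, 157.2, 78.1], 0.16)]
scene offcut_center [([554.2, -200.1, 285.2], 0.3), ([439.5, 228.0, 5.1], 0.3)]
scene billet []
scene billet_center []
scene buckle []
([440.5, 222.2, 23.3], 0.68) ([497.8, 260.1, -1.1], 0.77)
side offcut [([487.8, -290.0, 81.2], 0.9), ([573.3, -330.6, 81.4], 0.59)]
side offcut_center [([490.4, -288.7, 106.2], 0.88)]
side billet [([438.0, 228.1, 24.9], 0.72), ([629.8, -262.9, 75.6], 0.62)]
side billet_center [([631.3, -263.5, 97.5], 0.66)]
side buckle [([572.4, -332.8, 84.3], 0.56), ([490.6, -289.7, 107.7], 0.47)]
```

Request:
{"name": "step_arm", "arguments": {"increments": [{"dx": -1, "dy": 0, "dz": 0, "wx": 0, "wy": -1, "wz": 0}, {"dx": -0.99, "dy": 0, "dz": 0.1, "wx": 0, "wy": -1, "wz": 0}, {"dx": -0.98, "dy": 0, "dz": 0.21, "wx": 0, "wy": -1, "wz": 0}, {"dx": -0.95, "dy": 0, "dz": 0.31, "wx": 0, "wy": -1, "wz": 0}, {"dx": -0.91, "dy": 0, "dz": 0.41, "wx": 0, "wy": -1, "wz": 0}], "fingers": 75}}

```text
time_s: 23.45
eef_pos: [525.8, -15.1, 194.1]
ee_rot: [0.189, 0.668, 0.697, -0.18]
force: [0.5, -0.6, -1.3]
grip_width: 0.844
grip_force: 0.0
```

Request:
{"name": "step_arm", "arguments": {"increments": [{"dx": -0.87, "dy": 0, "dz": 0.5, "wx": 0, "wy": -1, "wz": 0}, {"dx": -0.81, "dy": 0, "dz": 0.59, "wx": 0, "wy": -1, "wz": 0}, {"dx": -0.74, "dy": 0, "dz": 0.67, "wx": 0, "wy": -0.5, "wz": 0}, {"dx": 0, "dy": 0, "dz": 0, "wx": 0, "wy": 0, "wz": 0}]}}

```text
time_s: 23.85
eef_pos: [528.4, -90.5, 192.8]
ee_rot: [0.276, 0.639, 0.667, -0.266]
force: [-0.2, 0.2, -0.5]
grip_width: 0.878
grip_force: 0.0
```

```bash
cat >> h.py <<'E'
def tilted(th=45,yaw=2.5):
    a=np.radians(yaw); t=np.radians(th); X=np.array([np.cos(a),np.sin(a),0]); Y=np.array([-np.sin(a),np.cos(a),0])
    z=-np.sin(t)*Y-np.cos(t)*np.array([0,0,1]); return np.c_[np.cross(X,z),X,z]
E
python3 - <<'E'
from h import *
go([490,-250,104],R=tilted())
S=cam('wrist'); cv2.imwrite('pics/wrist10.png',S['frame'])
for l in ('offcut','offcut_center','billet','billet_center','buckle'):
    print(l,[(w(S,r['point']).round(1).tolist(),round(r['p'],2)) for r in eyes.landmark_of('wrist',l)[:2]])
for l,d,g in (('offcut',(90,48,46),[489,-289,90]),('billet',(110,48,44),[629,-262,90])):
    m,p=cut('wrist',l); print(p,m is not None and (m.sum(),fit([(S,m)],d,80,g)))
E
```

```text
t 23.9 pos [528.4 -90.5 192.8] F [-0.2  0.2 -0.5] w 75.0 gf 0.0
toolx [-0.031  0.706 -0.708] y [ 0.999  0.042 -0.002] z [ 0.028 -0.707 -0.707] q [-0.08  0.46  1.66 -0.9   1.11  0.33]
units d [-1.94 -1.8   6.98] rot [-0.02  0.01  0.  ]
offcut [([489.3, -289.4, 81.9], 0.57)]
offcut_center []
billet [([630.6, -262.4, 79.0], 0.8)]
billet_center [([626.9, -262.1, 102.2], 0.94)]
buckle [([573.1, -327.9, 81.4], 0.68)]
0.84 (np.int64(4221), (array([ 489.1, -289.2,   88.3]), np.float64(0.049)))
0.78 (np.int64(6582), (array([ 630.4, -263.1,   82.1]), np.float64(0.144)))
```

View pics/wrist10.png

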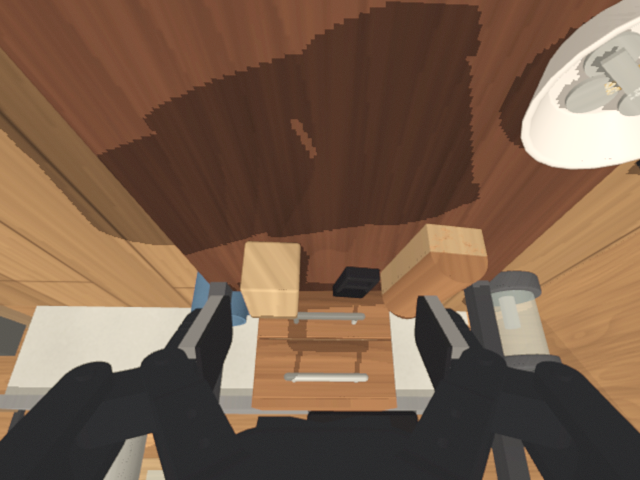

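The wrist view shows the offcut's end face at (272,278), the billet's at (450,260) and the buckle between and behind them at (355,282). Fits put the offcut at (489,-289) and the billet at (630,-263). Offcut first.

Run:
```python
from h import *
go([490,-187.5,180],R=tilted(45,-1.7))
go([490,-257.5,109],R=tilted(45,-1.7))
```

```text
t 24.2 pos [529.  -88.8 193.9] F [0.4 0.4 0.4] w 75.1 gf 0.0
toolx [-0.031  0.707 -0.707] y [0.999 0.044 0.001] z [ 0.032 -0.706 -0.707] q [-0.08  0.46  1.66 -0.9   1.11  0.33]
units d [-2.35 -1.73  3.13] rot [ 0.5 -0.   0.5]
t 24.2 pos [529.  -88.8 193.9] F [0.4 0.4 0.4] w 75.1 gf 0.0
toolx [-0.031  0.707 -0.707] y [0.999 0.044 0.001] z [ 0.032 -0.706 -0.707] q [-0.08  0.46  1.66 -0.9   1.11  0.33]
units d [-2.32 -1.86  7.12] rot [ 0.5 -0.   0.5]
```

Request:
{"name": "step_arm", "arguments": {"increments": [{"dx": -0.59, "dy": -0.45, "dz": 0.78, "wx": 0, "wy": 0, "wz": 0}, {"dx": -0.59, "dy": -0.45, "dz": 0.78, "wx": 0, "wy": 0, "wz": 0}, {"dx": -0.59, "dy": -0.45, "dz": 0.78, "wx": 0, "wy": 0, "wz": 0}, {"dx": -0.58, "dy": -0.45, "dz": 0.78, "wx": 0, "wy": 0, "wz": 0}, {"dx": 0, "dy": 0, "dz": 0, "wx": 0.5, "wy": 0, "wz": 0.5}]}}

```text
time_s: 24.75
eef_pos: [486.3, -189.6, 179.9]
ee_rot: [0.265, 0.664, 0.642, -0.276]
force: [0.3, 1.0, -0.4]
grip_width: 0.878
grip_force: 0.0
```

Run:
```python
from h import *
go([490,-257.5,109],R=tilted(45,-1.7))
```

```text
t 24.8 pos [ 486.3 -189.6  179.9] F [ 0.3  1.  -0.4] w 75.0 gf 0.0
toolx [ 0.023  0.707 -0.707] y [ 0.999 -0.034 -0.001] z [-0.025 -0.707 -0.707] q [-0.29  0.41  1.77 -0.96  0.98  0.32]
units d [0.09 0.25 3.92] rot [-0.04 -0.   -0.02]
```

Request:
{"name": "step_arm", "arguments": {"increments": [{"dx": 0.05, "dy": 0.25, "dz": 1, "wx": 0, "wy": 0, "wz": 0}, {"dx": 0.04, "dy": 0, "dz": 1, "wx": 0, "wy": 0, "wz": 0}, {"dx": 0, "dy": 0, "dz": 1, "wx": 0, "wy": 0, "wz": 0}, {"dx": 0, "dy": 0, "dz": 0.8, "wx": 0, "wy": 0, "wz": 0}, {"dx": 0, "dy": 0, "dz": 0, "wx": 0, "wy": 0, "wz": 0}]}}

```text
time_s: 25.25
eef_pos: [491.6, -254.3, 109.8]
ee_rot: [0.265, 0.664, 0.643, -0.275]
force: [-0.6, -0.3, -0.0]
grip_width: 0.879
grip_force: 0.0
```

Run:
```python
from h import *
go([490,-257.5,109],R=tilted(45,-1.7))
S=cam('side'); print(lm(S,'side','offcut_center'),lm(S,'side','flashlight'),lm(S,'side','jar'))
```

```text
t 25.2 pos [ 491.6 -254.3  109.8] F [-0.6 -0.3 -0. ] w 75.1 gf 0.0
toolx [ 0.021  0.708 -0.706] y [ 0.999 -0.032 -0.002] z [-0.024 -0.706 -0.708] q [-0.41  0.55  1.78 -1.1   0.83  0.41]
units d [-0.07 -0.06  0.11] rot [-0.03 -0.01 -0.  ]
([486.6, -289.1, 106.7], 0.6) ([445.1, -315.0, 303.7], 0.78) ([638.2, -288.2, 301.0], 0.67)
```

Request:
{"name": "step_arm", "arguments": {"increments": [{"dx": 0, "dy": 0, "dz": 0.1, "wx": 0, "wy": 0, "wz": 0}, {"dx": 0, "dy": 0, "dz": 0, "wx": 0, "wy": 0, "wz": 0}, {"dx": 0, "dy": 0, "dz": 0, "wx": 0, "wy": 0, "wz": 0}, {"dx": 0, "dy": 0, "dz": 0, "wx": 0, "wy": 0, "wz": 0}], "fingers": 0, "squeeze": 60}}

```text
time_s: 25.85
eef_pos: [492.6, -255.2, 110.1]
ee_rot: [0.267, 0.663, 0.643, -0.275]
force: [-0.2, 3.2, 5.2]
grip_width: 0.559
grip_force: 61.7
```

Gripped at 47.7 mm. I lift, then carry it out toward +y.

Request:
{"name": "step_arm", "arguments": {"increments": [{"dx": -0.28, "dy": 0, "dz": -0.28, "wx": 0, "wy": 0, "wz": 0}, {"dx": -0.28, "dy": 0, "dz": -0.28, "wx": 0, "wy": 0, "wz": 0}, {"dx": 0.4, "dy": 0, "dz": -0.4, "wx": 0, "wy": 0, "wz": 0}, {"dx": 0.7, "dy": 0, "dz": -0.7, "wx": 0, "wy": 0, "wz": 0}, {"dx": 0.7, "dy": 0, "dz": -0.7, "wx": 0, "wy": 0, "wz": 0}]}}

```text
time_s: 26.35
eef_pos: [493.9, -190.3, 129.4]
ee_rot: [0.266, 0.663, 0.643, -0.275]
force: [0.4, 0.2, -0.6]
grip_width: 0.552
grip_force: 61.6
```

Run:
```python
from h import *
go([520,254,132],R=tilted(45,2.5))
S=cam('side'); print(lm(S,'side','offcut_center'),lm(S,'side','flashlight'),lm(S,'side','jar'))
```

```text
t 26.4 pos [ 493.9 -190.3  129.4] F [ 0.4  0.2 -0.6] w 47.2 gf 61.6
toolx [ 0.022  0.707 -0.707] y [ 1.    -0.031  0.   ] z [-0.022 -0.707 -0.707] q [-0.29  0.51  1.79 -1.03  0.92  0.43]
units d [ 12.51   0.49 -12.65] rot [-0.5  -0.   -0.51]
([492.2, -223.9, 125.3], 0.84) ([447.0, -317.4, 303.1], 0.89) ([636.3, -289.5, 302.2], 0.76)
```

Request:
{"name": "step_arm", "arguments": {"increments": [{"dx": 0.7, "dy": 0, "dz": -0.7, "wx": 0, "wy": 0, "wz": 0}, {"dx": 0.7, "dy": 0, "dz": -0.7, "wx": 0, "wy": 0, "wz": 0}, {"dx": 0.7, "dy": 0, "dz": -0.7, "wx": 0, "wy": 0, "wz": 0}, {"dx": 0.7, "dy": 0, "dz": -0.7, "wx": 0, "wy": 0, "wz": 0}, {"dx": 0.7, "dy": 0, "dz": -0.7, "wx": 0, "wy": 0, "wz": 0}]}}

```text
time_s: 27.05
eef_pos: [497.9, -67.6, 129.3]
ee_rot: [0.266, 0.663, 0.643, -0.275]
force: [-0.1, -0.4, -1.2]
grip_width: 0.554
grip_force: 61.7
```

Request:
{"name": "step_arm", "arguments": {"increments": [{"dx": 0.7, "dy": 0.1, "dz": -0.7, "wx": 0, "wy": 0, "wz": 0}, {"dx": 0.7, "dy": 0.1, "dz": -0.7, "wx": 0, "wy": 0, "wz": 0}, {"dx": 0.7, "dy": 0.1, "dz": -0.7, "wx": 0, "wy": 0, "wz": 0}, {"dx": 0.7, "dy": 0.1, "dz": -0.7, "wx": 0, "wy": 0, "wz": 0}, {"dx": 0.7, "dy": 0.1, "dz": -0.7, "wx": 0, "wy": 0, "wz": 0}]}}

```text
time_s: 27.55
eef_pos: [514.4, 55.8, 129.3]
ee_rot: [0.266, 0.663, 0.643, -0.275]
force: [0.1, -0.2, -1.0]
grip_width: 0.55
grip_force: 61.7
```

Request:
{"name": "step_arm", "arguments": {"increments": [{"dx": 0.7, "dy": 0, "dz": -0.7, "wx": 0, "wy": 0, "wz": 0}, {"dx": 0.7, "dy": 0, "dz": -0.7, "wx": 0, "wy": 0, "wz": 0}, {"dx": 0.7, "dy": 0, "dz": -0.7, "wx": 0, "wy": 0, "wz": 0}, {"dx": 0.7, "dy": 0, "dz": -0.7, "wx": 0, "wy": 0, "wz": 0}, {"dx": 0.7, "dy": 0, "dz": -0.7, "wx": -0.5, "wy": 0, "wz": -0.5}]}}

```text
time_s: 28.05
eef_pos: [518.7, 179.3, 129.1]
ee_rot: [0.276, 0.639, 0.667, -0.264]
force: [0.4, -0.2, -1.0]
grip_width: 0.558
grip_force: 61.8
```

Run:
```python
from h import *
go([519,254,68],R=tilted(45,2.5))
for n in ('side','scene'):
    S=cam(n); print(lm(S,n,'offcut_center'),lm(S,n,'slab_center'),lm(S,n,'crate'))
```

```text
t 28.1 pos [518.7 179.3 129.1] F [ 0.4 -0.2 -1. ] w 47.7 gf 61.8
toolx [-0.03   0.707 -0.707] y [0.999 0.043 0.   ] z [ 0.031 -0.706 -0.707] q [ 0.4   0.71  1.41 -0.74  1.41  0.63]
units d [ 3.84  0.14 -0.38] rot [-0.   -0.   -0.01]
([516.9, 146.9, 125.3], 0.76) ([439.9, 225.3, 21.2], 0.66) ([498.8, 257.9, -0.2], 0.97)
([519.3, 148.3, 121.1], 0.85) ([438.3, 225.1, 19.4], 0.96) ([498.3, 262.8, -1.5], 0.95)
```

Request:
{"name": "step_arm", "arguments": {"increments": [{"dx": 0.7, "dy": 0.05, "dz": -0.7, "wx": 0, "wy": 0, "wz": 0}, {"dx": 0.7, "dy": 0.05, "dz": -0.7, "wx": 0, "wy": 0, "wz": 0}, {"dx": 0.8, "dy": 0, "dz": -0.8, "wx": 0, "wy": 0, "wz": 0}, {"dx": 0.5, "dy": 0, "dz": 0.5, "wx": 0, "wy": 0, "wz": 0}, {"dx": 0.5, "dy": 0, "dz": 0.5, "wx": 0, "wy": 0, "wz": 0}]}}

```text
time_s: 28.95
eef_pos: [517.2, 256.4, 92.9]
ee_rot: [0.276, 0.639, 0.667, -0.265]
force: [0.6, -0.2, -2.4]
grip_width: 0.555
grip_force: 62.0
```

Request:
{"name": "step_arm", "arguments": {"increments": [{"dx": 0.4, "dy": 0, "dz": 0.4, "wx": 0, "wy": 0, "wz": 0}, {"dx": 0.3, "dy": 0, "dz": 0.3, "wx": 0, "wy": 0, "wz": 0}, {"dx": 0, "dy": 0, "dz": 0, "wx": 0, "wy": 0, "wz": 0}]}}

```text
time_s: 29.25
eef_pos: [516.6, 255.8, 67.5]
ee_rot: [0.276, 0.639, 0.667, -0.266]
force: [0.2, -1.1, -1.2]
grip_width: 0.555
grip_force: 62.0
```

Run:
```python
from h import *
go([519,258,68],R=tilted(45,2.5))
for n in ('scene',):
    S=cam(n); print(lm(S,n,'offcut_center'),lm(S,n,'slab_center'),lm(S,n,'crate'))
```

```text
t 29.2 pos [516.6 255.8  67.5] F [ 0.2 -1.1 -1.2] w 47.4 gf 62.0
toolx [-0.032  0.705 -0.708] y [ 0.999  0.043 -0.003] z [ 0.028 -0.708 -0.706] q [ 0.51  0.88  1.27 -0.69  1.45  0.72]
units d [ 0.04  0.1  -0.08] rot [-0.03  0.01  0.01]
([518.1, 225.6, 62.5], 0.56) ([438.5, 220.3, 23.5], 0.79) None
```

Releasing the offcut, then rising and heading toward the billet.

Request:
{"name": "step_arm", "arguments": {"increments": [{"dx": 0, "dy": 0, "dz": 0, "wx": 0, "wy": 0, "wz": 0}, {"dx": 0, "dy": 0, "dz": 0, "wx": 0, "wy": 0, "wz": 0}, {"dx": -0.5, "dy": 0, "dz": -0.5, "wx": 0, "wy": 0, "wz": 0}, {"dx": -0.7, "dy": 0, "dz": -0.7, "wx": 0, "wy": 0, "wz": 0}, {"dx": -0.7, "dy": 0, "dz": -0.7, "wx": 0, "wy": 0, "wz": 0}], "fingers": 60}}

```text
time_s: 29.95
eef_pos: [517.2, 256.8, 138.7]
ee_rot: [0.277, 0.639, 0.667, -0.264]
force: [0.7, -0.2, 0.1]
grip_width: 0.702
grip_force: 0.0
```

Request:
{"name": "step_arm", "arguments": {"increments": [{"dx": -0.7, "dy": 0.2, "dz": -0.7, "wx": 0, "wy": 0, "wz": 0}, {"dx": -0.9, "dy": 0.3, "dz": 0, "wx": 0, "wy": 0, "wz": 0}, {"dx": -0.9, "dy": 0.3, "dz": 0, "wx": 0, "wy": 0, "wz": 0}, {"dx": -0.8, "dy": 0.3, "dz": 0.4, "wx": 0, "wy": 0, "wz": 0}, {"dx": -0.7, "dy": 0.3, "dz": 0.7, "wx": 0, "wy": 0, "wz": 0}]}}

```text
time_s: 30.45
eef_pos: [556.1, 180.3, 202.9]
ee_rot: [0.277, 0.639, 0.667, -0.263]
force: [0.6, -0.2, -1.4]
grip_width: 0.706
grip_force: 0.0
```

Request:
{"name": "step_arm", "arguments": {"increments": [{"dx": -0.7, "dy": 0.3, "dz": 0.7, "wx": 0, "wy": 0, "wz": 0}, {"dx": -0.7, "dy": 0.3, "dz": 0.7, "wx": 0, "wy": 0, "wz": 0}, {"dx": -0.7, "dy": 0.3, "dz": 0.7, "wx": 0, "wy": 0, "wz": 0}, {"dx": -0.7, "dy": 0.3, "dz": 0.7, "wx": 0, "wy": 0, "wz": 0}, {"dx": -0.7, "dy": 0.3, "dz": 0.7, "wx": 0, "wy": 0, "wz": 0}]}}

```text
time_s: 30.95
eef_pos: [598.6, 57.6, 201.8]
ee_rot: [0.277, 0.639, 0.667, -0.264]
force: [-0.2, -0.5, 0.6]
grip_width: 0.7
grip_force: 0.0
```

Run:
```python
from h import *
go([633,-139,194],R=tilted(45,-8))
for n in ('side','scene'):
    S=cam(n); cv2.imwrite(f'pics/{n}11.png',S['frame']); print(lm(S,n,'offcut_center'),lm(S,n,'slab_center'),lm(S,n,'crate'))
    m,p=cut(n,'offcut'); print(p,m is not None and fit([(S,m)],(90,48,46),8,[518,225,92]))
```

```text
t 30.9 pos [598.6  57.6 201.8] F [-0.2 -0.5  0.6] w 59.8 gf 0.0
toolx [-0.03   0.706 -0.707] y [0.999 0.044 0.002] z [ 0.032 -0.707 -0.707] q [ 0.17  0.65  1.3  -0.79  1.39  0.36]
units d [-5.37  1.03  5.82] rot [1.25 0.   1.23]
([519.4, 225.4, 35.4], 0.71) ([438.8, 224.6, 22.2], 0.71) ([501.9, 259.5, -2.1], 0.97)
0.7 (array([527.6, 251.1,  70.1]), np.float64(0.549))
None ([438.5, 222.4, 19.8], 0.89) ([439.0, 228.8, 6.4], 0.38)
0.61 (array([518., 225.,  92.]), np.float64(1.0))
```

The offcut lies in the crate at about (519,225). On to the billet standoff.

Request:
{"name": "step_arm", "arguments": {"increments": [{"dx": -0.68, "dy": 0.13, "dz": 0.73, "wx": 0, "wy": 0, "wz": 0}, {"dx": -0.68, "dy": 0.13, "dz": 0.73, "wx": 0, "wy": 0, "wz": 0}, {"dx": -0.68, "dy": 0.13, "dz": 0.73, "wx": 0, "wy": 0, "wz": 0}, {"dx": -0.68, "dy": 0.13, "dz": 0.73, "wx": 0, "wy": 0, "wz": 0}, {"dx": -0.68, "dy": 0.13, "dz": 0.73, "wx": 0, "wy": 0, "wz": 0}], "fingers": 75}}

```text
time_s: 31.95
eef_pos: [620.1, -65.8, 195.6]
ee_rot: [0.277, 0.639, 0.668, -0.265]
force: [0.1, -1.1, -0.4]
grip_width: 0.879
grip_force: 0.0
```

Request:
{"name": "step_arm", "arguments": {"increments": [{"dx": -0.68, "dy": 0.13, "dz": 0.73, "wx": 0, "wy": 0, "wz": 0}, {"dx": -0.68, "dy": 0.13, "dz": 0.73, "wx": 0, "wy": 0, "wz": 0}, {"dx": -0.68, "dy": 0.13, "dz": 0.73, "wx": 0, "wy": 0, "wz": 0}, {"dx": 0, "dy": 0, "dz": 0, "wx": 0.6, "wy": 0, "wz": 0.6}, {"dx": 0, "dy": 0, "dz": 0, "wx": 0.65, "wy": 0, "wz": 0.65}]}}

```text
time_s: 32.45
eef_pos: [632.7, -139.7, 193.1]
ee_rot: [0.25, 0.699, 0.604, -0.29]
force: [-0.7, 0.7, -0.5]
grip_width: 0.879
grip_force: 0.0
```

Run:
```python
from h import *
S=cam('wrist'); cv2.imwrite('pics/wrist12.png',S['frame'])
for l in ('billet','billet_center'):
    print(l,[(w(S,r['point']).round(1).tolist(),round(r['p'],2)) for r in eyes.landmark_of('wrist',l)[:2]])
m,p=cut('wrist','billet'); print(p)
# billet section: vertical sides to 24 then round
a=np.radians(np.arange(0,181,20)); sec=[(24,0),(-24,0)]+[(24*np.cos(t),24+24*np.sin(t)) for t in a]
import h
h.box=lambda *k:np.array([[sx*55,y,80+z] for sx in(-1,1) for y,z in sec])
print(fit([(S,m)],(0,0,0),80,[630,-263,82]))
go([635,-224,109],R=tilted(45,-8))
```

```text
billet [([627.0, -265.0, 78.8], 0.7)]
billet_center []
0.61
(array([ 630. , -263.6,   81.4]), np.float64(0.013))
t 32.6 pos [ 633.1 -139.1  192.6] F [-0.4  0.7 -0.3] w 75.3 gf 0.0
toolx [ 0.097  0.7   -0.707] y [ 0.99  -0.138 -0.001] z [-0.098 -0.7   -0.707] q [-0.14  0.72  1.22 -0.82  1.31  0.26]
units d [-0.01  0.54  4.74] rot [ 0.   -0.    0.01]
```

Request:
{"name": "step_arm", "arguments": {"increments": [{"dx": 0, "dy": 0.3, "dz": 1, "wx": 0, "wy": 0, "wz": 0}, {"dx": 0, "dy": 0.27, "dz": 1, "wx": 0, "wy": 0, "wz": 0}, {"dx": 0, "dy": 0, "dz": 1, "wx": 0, "wy": 0, "wz": 0}, {"dx": 0, "dy": 0, "dz": 1, "wx": 0, "wy": 0, "wz": 0}, {"dx": 0, "dy": 0, "dz": 0.7, "wx": 0, "wy": 0, "wz": 0}]}}

```text
time_s: 33.15
eef_pos: [634.8, -224.3, 108.7]
ee_rot: [0.25, 0.697, 0.606, -0.289]
force: [-1.2, -0.1, -0.6]
grip_width: 0.88
grip_force: 0.0
```

Run:
```python
from h import *
go([636,-223,108.5],R=tilted(45,-8.6))
```

```text
t 33.1 pos [ 634.8 -224.3  108.7] F [-1.2 -0.1 -0.6] w 75.2 gf 0.0
toolx [ 0.097  0.701 -0.707] y [ 0.99  -0.139 -0.001] z [-0.099 -0.7   -0.707] q [-0.27  0.82  1.26 -0.89  1.13  0.29]
units d [ 0.05  0.04 -0.03] rot [ 0.06 -0.    0.08]
```

Request:
{"name": "step_arm", "arguments": {"increments": [{"dx": 0.12, "dy": 0.03, "dz": 0.12, "wx": 0, "wy": 0, "wz": 0}, {"dx": 0, "dy": 0, "dz": 0, "wx": 0, "wy": 0, "wz": 0}]}}

```text
time_s: 33.35
eef_pos: [636.2, -223.4, 105.5]
ee_rot: [0.251, 0.698, 0.606, -0.289]
force: [0.4, 0.7, 0.8]
grip_width: 0.884
grip_force: 0.0
```

Request:
{"name": "step_arm", "arguments": {"increments": [{"dx": 0, "dy": 0, "dz": 0, "wx": 0, "wy": 0, "wz": 0}, {"dx": 0, "dy": 0, "dz": 0, "wx": 0, "wy": 0, "wz": 0}, {"dx": 0, "dy": 0, "dz": 0, "wx": 0, "wy": 0, "wz": 0}, {"dx": 0, "dy": 0, "dz": 0, "wx": 0, "wy": 0, "wz": 0}], "fingers": 0, "squeeze": 65}}

```text
time_s: 33.75
eef_pos: [636.8, -223.4, 106.9]
ee_rot: [0.252, 0.698, 0.606, -0.289]
force: [0.1, 3.8, 6.2]
grip_width: 0.547
grip_force: 67.1
```

Request:
{"name": "step_arm", "arguments": {"increments": [{"dx": -0.28, "dy": 0, "dz": -0.28, "wx": 0, "wy": 0, "wz": 0}, {"dx": -0.28, "dy": 0, "dz": -0.28, "wx": 0, "wy": 0, "wz": 0}, {"dx": 0.5, "dy": 0, "dz": -0.5, "wx": 0, "wy": 0, "wz": 0}, {"dx": 0.7, "dy": -0.1, "dz": -0.7, "wx": 0, "wy": 0, "wz": 0}, {"dx": 0.6, "dy": -0.2, "dz": -0.8, "wx": 0, "wy": 0, "wz": 0}]}}

```text
time_s: 34.25
eef_pos: [638.0, -154.6, 128.5]
ee_rot: [0.25, 0.698, 0.606, -0.289]
force: [0.4, -0.6, -0.6]
grip_width: 0.55
grip_force: 66.5
```

Request:
{"name": "step_arm", "arguments": {"increments": [{"dx": 0, "dy": -0.3, "dz": -1, "wx": 0, "wy": 0, "wz": 0}, {"dx": 0, "dy": -0.3, "dz": -1, "wx": 0, "wy": 0, "wz": 0}, {"dx": 0, "dy": -0.3, "dz": -1, "wx": 0, "wy": 0, "wz": 0}, {"dx": 0.7, "dy": -0.3, "dz": -0.7, "wx": 0, "wy": 0, "wz": 0}, {"dx": 0.7, "dy": -0.3, "dz": -0.7, "wx": 0, "wy": 0, "wz": 0}]}}

```text
time_s: 34.75
eef_pos: [615.3, -47.5, 182.6]
ee_rot: [0.251, 0.698, 0.606, -0.289]
force: [1.1, 0.2, -1.9]
grip_width: 0.551
grip_force: 66.5
```

Run:
```python
from h import *
go([578,254,190],R=tilted(45,2.5))
for n in ('side','scene'):
    S=cam(n); print(lm(S,n,'billet_center'),lm(S,n,'offcut_center'),lm(S,n,'dish'))
```

```text
t 34.8 pos [615.3 -47.5 182.6] F [ 1.1  0.2 -1.9] w 47.0 gf 66.5
toolx [ 0.1    0.7   -0.707] y [ 0.99  -0.141  0.001] z [-0.099 -0.7   -0.708] q [-0.    0.71  1.26 -0.79  1.39  0.38]
units d [ 8.09 -3.17 -8.5 ] rot [-1.24 -0.   -1.26]
([608.7, -88.2, 172.7], 0.47) ([520.9, 229.3, 31.8], 0.67) None
([606.4, -93.9, 176.3], 0.55) ([518.3, 229.7, 31.9], 0.48) ([656.7, -56.8, 80.6], 0.78)
```

Request:
{"name": "step_arm", "arguments": {"increments": [{"dx": 0.7, "dy": -0.3, "dz": -0.7, "wx": 0, "wy": 0, "wz": 0}, {"dx": 0.7, "dy": -0.3, "dz": -0.7, "wx": 0, "wy": 0, "wz": 0}, {"dx": 0.7, "dy": -0.3, "dz": -0.7, "wx": 0, "wy": 0, "wz": 0}, {"dx": 0.7, "dy": -0.3, "dz": -0.7, "wx": 0, "wy": 0, "wz": 0}, {"dx": 0.7, "dy": -0.3, "dz": -0.7, "wx": 0, "wy": 0, "wz": 0}]}}

```text
time_s: 35.65
eef_pos: [595.7, 78.7, 182.0]
ee_rot: [0.251, 0.698, 0.605, -0.289]
force: [0.3, -0.5, -0.5]
grip_width: 0.551
grip_force: 66.7
```

Request:
{"name": "step_arm", "arguments": {"increments": [{"dx": 0.7, "dy": -0.3, "dz": -0.7, "wx": 0, "wy": 0, "wz": 0}, {"dx": 0.7, "dy": -0.3, "dz": -0.7, "wx": 0, "wy": 0, "wz": 0}, {"dx": 0.7, "dy": -0.3, "dz": -0.7, "wx": 0, "wy": 0, "wz": 0}, {"dx": 0.7, "dy": -0.3, "dz": -0.7, "wx": -0.6, "wy": 0, "wz": -0.6}, {"dx": 0.7, "dy": -0.3, "dz": -0.7, "wx": -0.65, "wy": 0, "wz": -0.65}]}}

```text
time_s: 36.15
eef_pos: [574.3, 206.0, 181.6]
ee_rot: [0.277, 0.638, 0.668, -0.264]
force: [0.0, -0.0, -1.3]
grip_width: 0.553
grip_force: 66.9
```

Run:
```python
from h import *
go([574,280,180],R=tilted(45,2.5))
for n in ('side','scene'):
    S=cam(n); print(lm(S,n,'billet_center'),lm(S,n,'offcut_center'),lm(S,n,'crate'))
```

```text
t 36.1 pos [574.3 206.  181.6] F [ 0.  -0.  -1.3] w 47.2 gf 66.9
toolx [-0.033  0.706 -0.707] y [ 0.999  0.046 -0.   ] z [ 0.033 -0.706 -0.707] q [ 0.4   0.77  1.15 -0.72  1.56  0.49]
units d [ 2.14  0.12 -2.05] rot [0.02 0.   0.02]
([577.8, 162.8, 171.9], 0.61) ([520.2, 226.1, 34.6], 0.63) ([500.2, 259.7, -2.2], 0.79)
([573.8, 160.3, 180.4], 0.77) ([519.1, 229.4, 34.3], 0.69) ([497.5, 261.9, -2.4], 0.77)
```

Request:
{"name": "step_arm", "arguments": {"increments": [{"dx": 0.7, "dy": 0.05, "dz": -0.7, "wx": 0, "wy": 0, "wz": 0}, {"dx": 0.7, "dy": 0.05, "dz": -0.7, "wx": 0, "wy": 0, "wz": 0}, {"dx": 0.8, "dy": 0.05, "dz": -0.8, "wx": 0, "wy": 0, "wz": 0}, {"dx": 0.7, "dy": 0, "dz": 0.7, "wx": 0, "wy": 0, "wz": 0}, {"dx": 0.7, "dy": 0, "dz": 0.7, "wx": 0, "wy": 0, "wz": 0}]}}

```text
time_s: 37.05
eef_pos: [574.7, 283.7, 132.0]
ee_rot: [0.277, 0.639, 0.667, -0.264]
force: [0.5, 0.6, -0.8]
grip_width: 0.548
grip_force: 67.1
```

Request:
{"name": "step_arm", "arguments": {"increments": [{"dx": 0.6, "dy": 0, "dz": 0.6, "wx": 0, "wy": 0, "wz": 0}, {"dx": 0.5, "dy": 0, "dz": 0.5, "wx": 0, "wy": 0, "wz": 0}, {"dx": 0.3, "dy": 0, "dz": 0.3, "wx": 0, "wy": 0, "wz": 0}, {"dx": 0, "dy": 0, "dz": 0, "wx": 0, "wy": 0, "wz": 0}]}}

```text
time_s: 37.45
eef_pos: [574.0, 283.1, 81.6]
ee_rot: [0.276, 0.639, 0.667, -0.266]
force: [-0.7, -0.2, -0.9]
grip_width: 0.55
grip_force: 67.1
```

Run:
```python
from h import *
go([574,284,80],R=tilted(45,2.5))
for n in ('side','scene'):
    S=cam(n); cv2.imwrite(f'pics/{n}13.png',S['frame']);print(lm(S,n,'billet_center'),lm(S,n,'offcut_center'),lm(S,n,'crate'))
a=cv2.imread('pics/scene13.png')[150:330,320:560]; b=cv2.imread('pics/side13.png')[180:330,140:340]
cv2.imwrite('pics/c13.png',np.hstack([cv2.resize(a,(400,300)),cv2.resize(b,(400,300))]))
```

```text
t 37.5 pos [574.  283.1  81.6] F [-0.7 -0.2 -0.9] w 47.0 gf 67.1
toolx [-0.032  0.706 -0.708] y [ 0.999  0.043 -0.002] z [ 0.029 -0.707 -0.706] q [ 0.5   0.99  1.01 -0.69  1.57  0.61]
units d [0.07 0.   0.02] rot [-0.02  0.01  0.01]
([572.9, 242.0, 71.1], 0.78) ([574.0, 240.6, 49.5], 0.74) None
([571.7, 234.6, 81.1], 0.91) ([550.6, -106.0, -3.3], 0.56) ([498.6, 262.0, -1.2], 0.95)
```

View pics/c13.png

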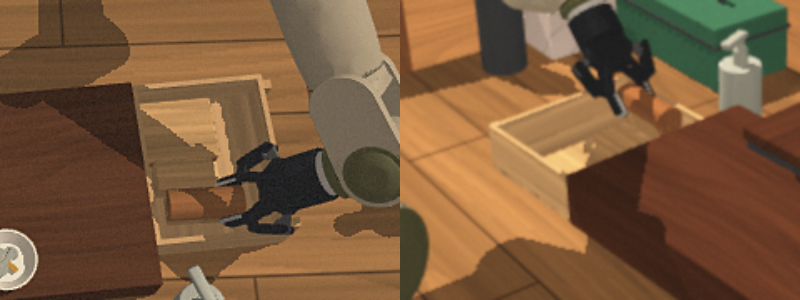

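The billet hangs inside the crate between the offcut and the far wall, clear of both (crop (165–245,205)). Release and rise.

Request:
{"name": "step_arm", "arguments": {"increments": [{"dx": 0, "dy": 0, "dz": 0, "wx": 0, "wy": 0, "wz": 0}, {"dx": 0, "dy": 0, "dz": 0, "wx": 0, "wy": 0, "wz": 0}, {"dx": -0.4, "dy": 0, "dz": -0.5, "wx": 0, "wy": 0, "wz": 0}, {"dx": -0.7, "dy": 0, "dz": -0.7, "wx": 0, "wy": 0, "wz": 0}, {"dx": -0.7, "dy": 0, "dz": -0.7, "wx": 0, "wy": 0, "wz": 0}], "fingers": 56}}

```text
time_s: 38.35
eef_pos: [574.2, 285.4, 150.4]
ee_rot: [0.277, 0.639, 0.667, -0.264]
force: [-0.0, -0.4, 1.2]
grip_width: 0.657
grip_force: 0.0
```

Request:
{"name": "step_arm", "arguments": {"increments": [{"dx": -0.7, "dy": 0, "dz": -0.7, "wx": 0, "wy": 0, "wz": 0}, {"dx": -0.7, "dy": 0, "dz": -0.7, "wx": 0, "wy": 0, "wz": 0}, {"dx": 0.3, "dy": 0, "dz": -1, "wx": 0, "wy": 0, "wz": 0}, {"dx": 0.3, "dy": 0, "dz": -1, "wx": 0, "wy": 0, "wz": 0}, {"dx": 0.3, "dy": 0, "dz": -1, "wx": 0, "wy": 0, "wz": 0}]}}

```text
time_s: 38.85
eef_pos: [570.8, 354.9, 237.4]
ee_rot: [0.276, 0.639, 0.667, -0.264]
force: [0.5, 0.2, -0.1]
grip_width: 0.651
grip_force: 0.0
```

Run:
```python
from h import *
go([494,420,200],2.5)
for n in ('side','scene'):
    S=cam(n); cv2.imwrite(f'pics/{n}14.png',S['frame'])
    for l in ('billet_center','offcut_center','slab_center','crate','crate_corner_a','ledge_edge','dish','dispenser','buckle','jar','flashlight','mug'):
        print(n,l,[(w(S,r['point']).round(0).tolist(),round(r['p'],2)) for r in eyes.landmark_of(n,l)[:2]])
a=cv2.imread('pics/scene14.png')[150:330,320:560]; b=cv2.imread('pics/side14.png')[180:330,140:340]
cv2.imwrite('pics/c14.png',np.hstack([cv2.resize(a,(400,300)),cv2.resize(b,(400,300))]))
```

```text
t 38.9 pos [570.8 354.9 237.4] F [ 0.5  0.2 -0.1] w 55.6 gf 0.0
toolx [-0.03   0.707 -0.706] y [0.999 0.043 0.001] z [ 0.031 -0.706 -0.708] q [ 0.59  0.96  0.64 -0.7   1.92  0.43]
units d [ 2.99 -2.96 -0.88] rot [ -5.85   5.86 -14.16]
side billet_center [([574.0, 246.0, 27.0], 0.69)]
side offcut_center [([522.0, 227.0, 33.0], 0.75), ([575.0, 242.0, 23.0], 0.7)]
side slab_center [([535.0, 158.0, 80.0], 0.73), ([440.0, 224.0, 22.0], 0.72)]
side crate [([497.0, 260.0, -4.0], 0.82)]
side crate_corner_a [([377.0, 154.0, 38.0], 0.75), ([393.0, -487.0, -1.0], 0.45)]
side ledge_edge [([534.0, 157.0, 81.0], 0.68)]
side dish [([501.0, 261.0, 0.0], 0.28)]
side dispenser [([738.0, 212.0, -0.0], 0.57), ([522.0, 225.0, 33.0], 0.5)]
side buckle [([575.0, -331.0, 79.0], 0.81), ([636.0, 162.0, 38.0], 0.29)]
side jar [([639.0, -291.0, 301.0], 0.82), ([437.0, 225.0, 25.0], 0.56)]
side flashlight [([448.0, -320.0, 301.0], 0.86), ([438.0, 229.0, 21.0], 0.54)]
side mug [([393.0, -489.0, -2.0], 0.96)]
scene billet_center [([575.0, 242.0, 29.0], 0.93)]
scene offcut_center [([520.0, 232.0, 32.0], 0.86)]
scene slab_center [([437.0, 225.0, 23.0], 0.75), ([389.0, -486.0, 3.0], 0.71)]
scene crate [([500.0, 260.0, -3.0], 0.82)]
scene crate_corner_a [([632.0, 168.0, 41.0], 0.84), ([379.0, 149.0, 39.0], 0.59)]
scene ledge_edge [([534.0, 157.0, 76.0], 0.85), ([514.0, 224.0, 11.0], 0.59)]
scene dish [([656.0, -55.0, 79.0], 0.58)]
scene dispenser [([730.0, 215.0, -1.0], 0.78), ([437.0, 222.0, 21.0], 0.72)]
scene buckle []
scene jar [([634.0, -292.0, 305.0], 0.56)]
scene flashlight [([445.0, -320.0, 301.0], 0.63)]
scene mug [([571.0, 243.0, 31.0], 0.47), ([548.0, -108.0, -3.0], 0.17)]
```

View pics/c14.png

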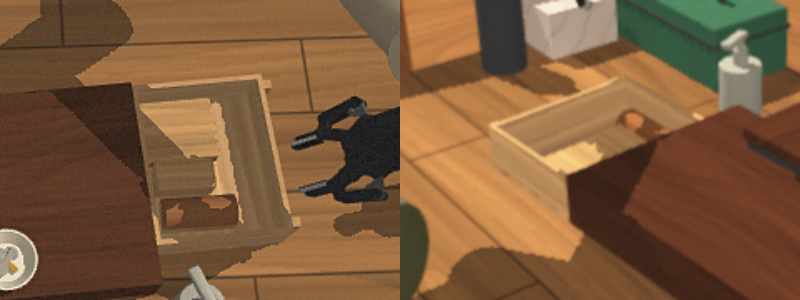

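All three pieces lie flat in the crate: slab at crop (180,115), offcut (185,175), billet (200,210). To check whether the crate moved since the seating press, I compare sub-pixel patches.

Run:
```python
import cv2,numpy as np
for A,B,pts in (('scene5','scene14',((481,201),(497,284),(440,300),(330,310))),('side5','side14',((190,270),(187,238)))):
    a,b=[cv2.cvtColor(cv2.imread(f'pics/{n}.png'),6).astype(np.float32) for n in (A,B)]
    for u,v in pts:
        s=np.s_[v-12:v+12,u-12:u+12]; d,r=cv2.phaseCorrelate(a[s],b[s],cv2.createHanningWindow((24,24),cv2.CV_32F)); print(A,(u,v),np.round(d,2),round(r,2))
```

```text
scene5 (481, 201) [0.01 0.12] 0.96
scene5 (497, 284) [-0.9  -0.24] 0.41
scene5 (440, 300) [0.45 0.33] 0.89
scene5 (330, 310) [ 0.03 -0.03] 0.98
side5 (190, 270) [-0.11  0.1 ] 0.94
side5 (187, 238) [-0.04 -0.  ] 0.89
```

```bash
python3 -c "
from rig import finish_job
print(finish_job())"
```

```text
the job is handed in; nothing more can be done
None
```

The job is handed in at about 39 s of the 72 s allowed: the crate was pressed flat against the ledge at about 38 N and still sits there to within about a millimetre, all three scraps lie flat inside it, and the last pictures show the bystanders where they stood.

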